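# Pack up the work rest with plates from behind the can and jar

### The arm

A 6-joint arm with a two-finger parallel gripper is mounted at the origin on a cart in front of the work surface, level with it; the furniture and walls round the work are solid. World frame = base frame: x ahead of the robot, y to its left, z up, the work surface at z = 0. Lengths are in m, angles in rad, forces in N, time in s.
With the tool pointing down it reaches from about 0.3 to 0.775 m from the base axis. Payload 14.6 kg.
Tool frame: the origin (TCP) lies on the centre line of the jaws, within the pads' length; the fingertips stand 19 mm ahead of it and the grasp point (between the pads) is the TCP; y points along the fingers, x is the direction in which the jaws open and shut, and the axes are right-handed (so a half turn about y gives the same grasp; the last joint's range is limited). The gripper opens to 94 mm and grips with 3 to 60 N. Pads are 16 mm wide; open, the fingers measure 119 mm over their backs; the gripper's body (75 mm by 177 mm) begins 78 mm behind the grasp point.
Start: joints at [-1.243, 0.3, 1.521, -0, 1.321, -0.067], TCP at [0.212, -0.508, 0.224] pointing down, gripper open.
Joint ranges: [-3.03, 3.03], [-0.79, 2.21], [0.23, 2.52], [-1.04, 4.18], [0, 3.07], [-2.55, 2.55]. Speed limits (rad/s): [2.22, 2.22, 2.57, 3.14, 3.14, 3.14].

### API

Orientations are given as [roll, pitch, yaw] about the fixed x, y, z axes, in that order (R = Rz(yaw) Ry(pitch) Rx(roll)).
In Python, from station import ctrl, optics gives the robot as it stands.
- The arm moves only by the tool jog_arm, never from a script. Its argument "targets" is a list of rows, each a list of 3 entries, a list of its own where there are three numbers: the finger opening in cm, from 0 to 9.4, then the shift along the tool's x, y, z in cm, then the turn about the tool's y in rad. A call has 1 to 10 rows; each row is the pose to reach, as a shift and turn from the pose commanded when the call began, along the tool's axes at that moment; what a row does not reach only later rows make up. A row lasts 1/10 s, in which the tool goes at most 50 mm and 8.59 degrees, less where a joint would pass 70% of its speed; a pose out of reach is approached as far as the arm can. A call with a gripper value outside its range is refused whole. The fingers move at their own pace and stop on an object; "grip_force" is the grip in N (left out, the last holds). Time passes only in rows, so rows that repeat a pose let the fingers close. It gives the time, the measured TCP pose, the force and the opening at its end, in the units of the state.
- ctrl.get_obs(): the state, without advancing time (a new reading comes with each control period).
- optics.camera(name): name is "scene" or "top" or "wrist"; returns a dict with "img" (384x512x3 uint8, red, green, blue), "range_z" (384x512 float32, m along the optical axis (not along the pixel's ray), 0 where there is no reading), "camera_matrix" (3x3 intrinsics, pixels), "world_to_cam" (4x4, takes a point from world to camera coordinates); the wrist camera has in their place "mount" (4x4, takes a point from camera to tool coordinates, whose origin is the TCP and whose axes are the tool frame's). Camera axes: x right, y up, looking along -z (the intrinsics and any distortion apply to the point x, -y, -z); pixel columns grow to the right and rows downward; lengths in m; the calibration is good to about 2 mm. A picture is of the moment at which its call begins: read the wrist's pose just before it.
- ctrl.hand_in(): hands the job in, once; it reports no verdict.
The state is a dict: "time_s": time; "qpos": joint angles; "joint_vel": joint speeds; "tau": joint torques, N m; "ee_pos": TCP position; "eef_rot": TCP orientation; "force": force on the tool from outside, world axes, zero at the start; "moment": the same for the moment, N m; "grip_width": finger opening in m.
Only numpy, scipy, OpenCV 4.12 (cv2) and the standard library are available. Lean on these libraries where they do the work, as an engineer would, in place of code of your own. Each camera call takes 0.05 s, during which the arm holds its last target. There are 200 camera calls.

### The job

Build up the seat of the work rest until it is level with the stop pillar that stands in the rest: lay the right two packing plates from the tray on it, one on the other, flat, centred on the seat and square to it. The spray can and the jar stand in the way of the plates, so first move both out of the tray and stand them on the rubber mat, and leave them there until the plates are piled. Then stand the can and the jar each back in the tray where it stood; leave the third plate in its place and knock neither the can nor the jar over.

Things in the scene. Friction and masses are not known exactly. Their poses are not given: they have to be found in the camera images.
- can_mid (a point): tall blue spray can with a red cap, 53 mm in diameter, 201 mm high, loose, standing upright (the fixed cap, from 171 mm up to the top, is 36 mm in diameter and can be gripped). The point is its centre, half-way up (100.5 mm above its foot), z up. At the start it stands in the front row of the tray beside the jar (left or right)
- jar_mid (a point): glass jar of nuts with a red lid, 62 mm in diameter, 80 mm high, loose, standing upright. The point is its centre, half-way up (40 mm above its foot), z up. At the start it stands in the front row of the tray, the gap to the can about 5 mm and to the plates behind about 6 mm
- plate8_mid (a point): dark steel packing plate, 44 x 36 mm and 8 mm thick, loose, lying flat; one of three of the same outline but different thickness. The point is its centre, 4 mm above its underside; x along the 44 mm, y along the 36 mm, z up. At the start it lies in the back row of the tray, its x along the tray's x
- plate14_mid (a point): dark steel packing plate, 44 x 36 mm and 14 mm thick, loose, lying flat; one of three of the same outline but different thickness. The point is its centre, 7 mm above its underside; x along the 44 mm, y along the 36 mm, z up. At the start it lies in the back row of the tray, its x along the tray's x
- plate20_mid (a point): dark steel packing plate, 44 x 36 mm and 20 mm thick, loose, lying flat; one of three of the same outline but different thickness. The point is its centre, 10 mm above its underside; x along the 44 mm, y along the 36 mm, z up. At the start it lies in the back row of the tray, its x along the tray's x
- tray: grey tray, fixed, 128 (x) x 156 mm (y), floor 6 mm thick. Origin at its middle on the bench, x to its back, y left, z up. Front and side rims 16 mm high, none at the back. Can and jar stand on black discs at x -27, y +-31 mm; plates lie at x +32, y -46, 0, 46 mm between ribs along x, 22 mm above the floor, 3.5 mm from the plates' sides (grip plates across their 44 mm)
- rest: work rest, fixed: grey base 86 (x) x 104 mm (y), 6 mm thick, with a bright raised seat 52 (x) x 44 mm (y), its top 12 mm above the bench. Origin under the seat's centre, on the bench, z up. The plates' x goes along this x. The pillar's hole is at y = +42 mm; the screw heads at the corners rise 9 mm above the bench
- stop_low: the lower steel stop pillar, round, 22 mm in diameter, 34 mm high from the bench, fixed. Origin at the centre of its underside, on the bench, z up. Of the two pillars, one (different from start to start) stands in the hole of the work rest and sets the wanted height; the other is a spare, parked on the bench in front of the tray
- stop_high: the higher steel stop pillar, round, 22 mm in diameter, 46 mm high from the bench, fixed. Origin at the centre of its underside, on the bench, z up. Of the two pillars, one (different from start to start) stands in the hole of the work rest and sets the wanted height; the other is a spare, parked on the bench in front of the tray
- mat: black rubber mat on the bench, fixed, 160 mm (x) by 105 mm (y), 3 mm thick, the side area for the can and the jar. Origin at the centre of its underside, z up. On the robot's right a fixed toggle clamp stands just beyond it, its red lever up to 75 mm high near the far inner corner
There are look-alikes about, which are no part of the job. What is shaped like the part that bears plate8_mid but turquoise is not meant.

How it is judged:
By the outcome, as a careful person would: the job done as asked, in the order asked, and still so for the second after the job is handed in, with the robot touching nothing.
It also fails if it takes over 141 s, if anything falls off the work surface, if the arm or the gripper's body presses on something with over 40 N, if the wrist force passes 120 N, or if a joint passes its speed limit or range.

## Working session

There is one attempt and no reset: what is moved stays moved. The work goes in short steps, Python scripts to look and compute and a tool call to move; the robot and the scene stay as the last step left them, time stands still between calls to the robot, and variables do not carry over. Pictures are saved under pics/ and viewed, about 12 in all and at most 16, crops included, and the job is handed in when it is done.

Besides the shell and the picture viewer there is one more tool, called after ">>>" as name(argument=value, ...) on one line, values as JSON. jog_arm: Moves the arm, as the interface text tells. Its arguments: {"type":"object","properties":{"targets":{"type":"array","items":{"type":"array"}},"grip_force":{"type":"number"}},"required":["targets"]}

```bash
ls; mkdir -p pics; python3 - <<'E'
from station import ctrl, optics
import cv2,numpy as np
o=ctrl.get_obs()
for k,v in o.items(): print(k,np.round(v,3))
for n in ["scene","top"]:
    c=optics.camera(n); cv2.imwrite(f"pics/{n}0.png",cv2.resize(c["img"][:,:,::-1],(800,600)))
    print(n,np.round(c["camera_matrix"],1).tolist(),np.round(c["world_to_cam"],3).tolist(),[k for k in c])
    np.savez(f"{n}0.npz",**{k:v for k,v in c.items() if isinstance(v,np.ndarray)})
print(np.round(optics.camera("wrist")["mount"],3).tolist())
E
```

```text
pics
time_s 0.0
qpos [-1.243  0.3    1.522  0.     1.321 -0.067]
joint_vel [ 0.001 -0.001 -0.001 -0.002  0.001 -0.001]
tau [-1.0000e-03 -5.3181e+01 -3.5273e+01  7.1000e-02  2.4000e-02 -0.0000e+00]
ee_pos [ 0.211 -0.507  0.224]
eef_rot [-1.571e+00  1.000e-03 -1.176e+00]
force [-0.058 -1.031 -0.003]
moment [-0.033 -0.035 -0.013]
grip_width 0.094
scene [[415.2, 0.0, 256.6], [0.0, 415.2, 190.0], [0.0, 0.0, 1.0]] [[-0.601, -0.799, 0.001, 0.329], [0.464, -0.348, 0.814, -0.324], [-0.651, 0.49, 0.58, -0.835], [0.0, 0.0, 0.0, 1.0]] ['img', 'range_z', 'camera_matrix', 'world_to_cam']
top [[424.5, 0.0, 261.4], [0.0, 424.5, 188.2], [0.0, 0.0, 1.0]] [[0.014, -1.0, -0.012, 0.017], [0.997, 0.013, 0.07, -0.541], [-0.07, -0.013, 0.997, -1.445], [0.0, 0.0, 0.0, 1.0]] ['img', 'range_z', 'camera_matrix', 'world_to_cam']
[[1.0, 0.0, -0.0, -0.0], [-0.0, 0.228, -0.974, -0.159], [-0.0, 0.974, 0.228, 0.066], [0.0, 0.0, 0.0, 1.0]]
```

View pics/scene0.png

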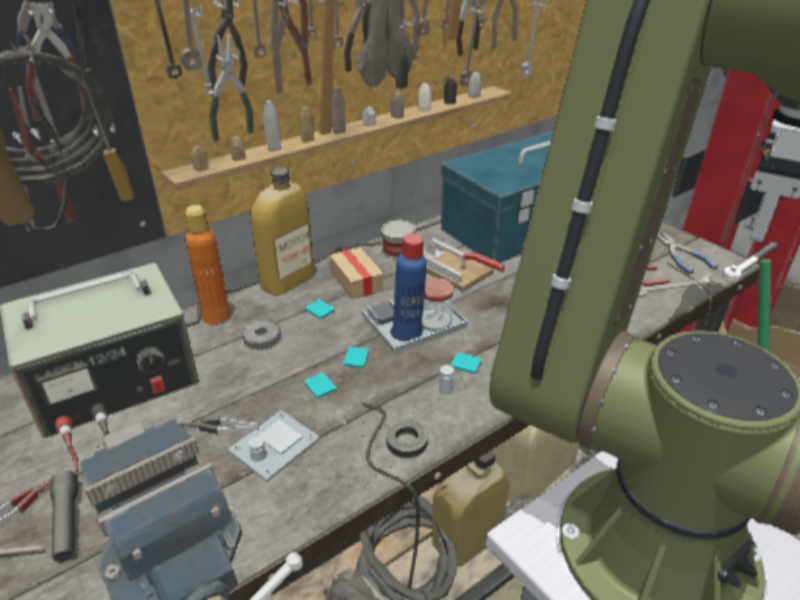

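View pics/top0.png

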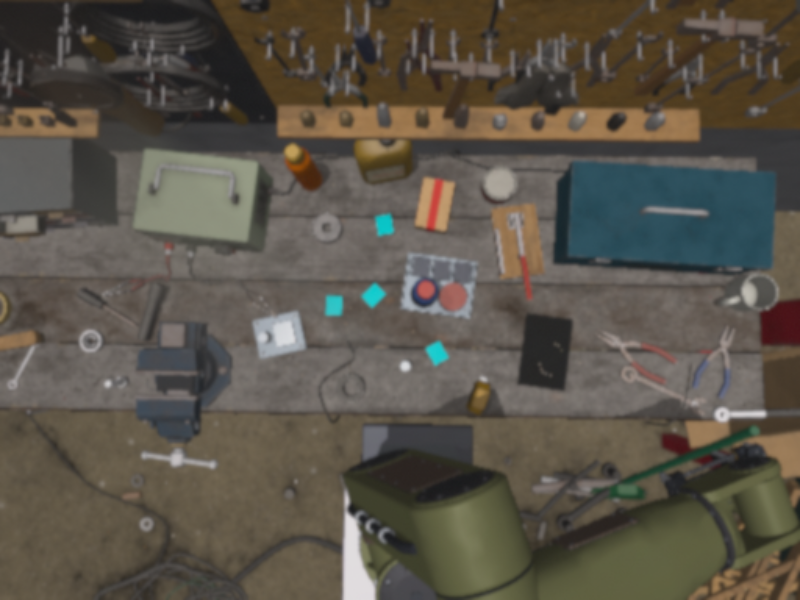

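Both views show the same layout. In the top view (800 px scale), the tray is at about (440,287), with the can at (426,290) to the left of the jar at (453,295). The plates are at about (420..465,267), the rest at (278,335) and the mat at (545,352). The spare pillar is at (405,366), and the clamp, with its red lever, is at (520,245). The turquoise plates are decoys.

```bash
cat > h.py <<'E'
import numpy as np,cv2
from station import ctrl,optics
from scipy.spatial.transform import Rotation as R
def grab(n):
    o=ctrl.get_obs(); c=optics.camera(n)
    if n=="wrist":
        T=np.eye(4);T[:3,:3]=R.from_euler("xyz",o["eef_rot"]).as_matrix();T[:3,3]=o["ee_pos"]
        c["C"]=T@c["mount"]
    else: c["C"]=np.linalg.inv(c["world_to_cam"])
    return c
def ray(c,uv,z):   # pixels (full-res) -> world at height z
    uv=np.atleast_2d(np.asarray(uv,float));K=c["camera_matrix"]
    d=np.c_[(uv[:,0]-K[0,2])/K[0,0],-(uv[:,1]-K[1,2])/K[1,1],-np.ones(len(uv))]@c["C"][:3,:3].T
    o=c["C"][:3,3]; s=(z-o[2])/d[:,2]
    return o+s[:,None]*d
def proj(c,P):
    p=(np.atleast_2d(P)-c["C"][:3,3])@c["C"][:3,:3];K=c["camera_matrix"]
    return np.c_[K[0,0]*p[:,0]/-p[:,2]+K[0,2],K[1,1]*-p[:,1]/-p[:,2]+K[1,2]]
def cloud(c):
    h,w=c["range_z"].shape;u,v=np.meshgrid(np.arange(w),np.arange(h));K=c["camera_matrix"];z=c["range_z"]
    p=np.stack([(u-K[0,2])/K[0,0]*z,-(v-K[1,2])/K[1,1]*z,-z],-1)
    return p@c["C"][:3,:3].T+c["C"][:3,3]
E
python3 - <<'E'
from h import *
np.set_printoptions(precision=4,suppress=True)
c=grab("top"); s=0.64
for n,uv,z in [("can",(426,290),.207),("jar",(453,295),.086),("tray",(440,287),.016),("seat",(286,333),.012),("rest",(278,335),.006),("pillar",(264,338),.04),("spare",(405,366),.04),("lever",(528,295),.05)]:
    print(n,ray(c,np.array(uv)*s,z))
print("mat",ray(c,np.array([(526,313),(572,319),(565,389),(519,382)])*s,.003))
P=cloud(c); 
for n,uv in [("can",(426,290)),("jar",(453,295)),("seat",(286,333)),("pillar",(264,338)),("spare",(405,366)),("p1",(420,265)),("p2",(441,267)),("p3",(464,270)),("lever",(528,290)),("mat",(545,352))]:
    u,v=int(uv[0]*s),int(uv[1]*s); print(n,P[v,u],P[v-1:v+2,u-1:u+2,2].ravel())
E
```

```text
can [[ 0.5362 -0.0122  0.207 ]]
jar [[ 0.5357 -0.0707  0.086 ]]
tray [[ 0.5579 -0.0456  0.016 ]]
seat [[0.4516 0.2939 0.012 ]]
rest [[0.447  0.3128 0.006 ]]
pillar [[0.4399 0.3359 0.04  ]]
spare [[0.3838 0.0289 0.04  ]]
lever [[ 0.5403 -0.2343  0.05  ]]
mat [[ 0.5035 -0.2377  0.003 ]
 [ 0.4915 -0.3396  0.003 ]
 [ 0.3371 -0.3238  0.003 ]
 [ 0.3509 -0.2226  0.003 ]]
can [ 0.5379 -0.0102  0.2078] [0.2069 0.2083 0.209  0.2038 0.2078 0.2018 0.209  0.2106 0.2026]
jar [ 0.5384 -0.0678  0.0837] [0.0872 0.0863 0.0893 0.084  0.0837 0.083  0.0816 0.0832 0.0851]
seat [0.452  0.294  0.0123] [0.0183 0.0071 0.0142 0.01   0.0123 0.0147 0.0087 0.007  0.0073]
pillar [0.4409 0.3402 0.0359] [0.0378 0.0388 0.0329 0.0346 0.0359 0.0391 0.0381 0.0365 0.0351]
spare [0.3849 0.0294 0.0484] [0.0395 0.0504 0.0442 0.0457 0.0484 0.0425 0.041  0.0488 0.0441]
p1 [0.608 0.002 0.019] [0.0214 0.02   0.0175 0.0157 0.019  0.0194 0.019  0.0219 0.0232]
p2 [ 0.6062 -0.0467  0.0096] [0.0127 0.015  0.0087 0.0177 0.0096 0.0107 0.0106 0.0162 0.0123]
p3 [ 0.5975 -0.094   0.0306] [0.0319 0.0256 0.0281 0.0288 0.0306 0.0242 0.0284 0.0236 0.0295]
lever [ 0.5513 -0.2274  0.0727] [0.0669 0.0657 0.0684 0.062  0.0727 0.0667 0.0629 0.0681 0.0677]
mat [ 0.4186 -0.2776  0.0003] [0.0089 0.0046 0.0048 0.0035 0.0003 0.0003 0.0028 0.0026 0.0023]
```

>>> jog_arm(targets=[[9.4, [0, -10.6, 0], 0], [9.4, [0, -10.6, 0], 0.1], [9.4, [-31, -10.6, 44], 0.5], [9.4, [-31, -10.6, 44], 0.5], [9.4, [-31, -10.6, 44], 0.5], [9.4, [-31, -10.6, 44], 0.5], [9.4, [-31, -10.6, 44], 0.5], [9.4, [-31, -10.6, 44], 0.5], [9.4, [-31, -10.6, 44], 0.5], [9.4, [-31, -10.6, 44], 0.5]])

```text
time_s: 1.2
ee_pos: [0.4234, -0.1706, 0.329]
eef_rot: [-1.57, -0.0, -1.676]
force: [0.1, -0.9, -0.3]
grip_width: 0.0944
```

>>> jog_arm(targets=[[9.4, [0, 0, 0], 0], [9.4, [0, 0, 0], 0]])

```text
time_s: 1.4
ee_pos: [0.423, -0.1718, 0.3287]
eef_rot: [-1.571, -0.0, -1.674]
force: [0.4, -0.7, 0.1]
grip_width: 0.094
```

>>> jog_arm(targets=[[9.4, [-13, 0, 6.4], 0], [9.4, [-13, 0, 6.4], 0], [9.4, [-13, 0, 6.4], 0], [9.4, [-13, 0, 6.4], 0], [9.4, [-13, 0, 6.4], 0], [9.4, [-13, 0, 6.4], 0]])

```text
time_s: 2.0
ee_pos: [0.4996, -0.0516, 0.3289]
eef_rot: [-1.571, -0.0, -1.678]
force: [0.2, -0.1, -0.4]
grip_width: 0.094
```

```bash
python3 - <<'E'
from h import *
np.set_printoptions(precision=4,suppress=True)
c=grab("wrist"); print(ctrl.get_obs()["ee_pos"],c["C"][:3,3],c["camera_matrix"])
cv2.imwrite("pics/w1.png",cv2.resize(c["img"][:,:,::-1],(800,600)))
np.savez("w1.npz",**{k:v for k,v in c.items() if isinstance(v,np.ndarray)})
E
```

```text
[ 0.4996 -0.0516  0.329 ] [ 0.5648 -0.0586  0.4881] [[302.2133   0.     253.8235]
 [  0.     302.2133 189.4006]
 [  0.       0.       1.    ]]
```

View pics/w1.png

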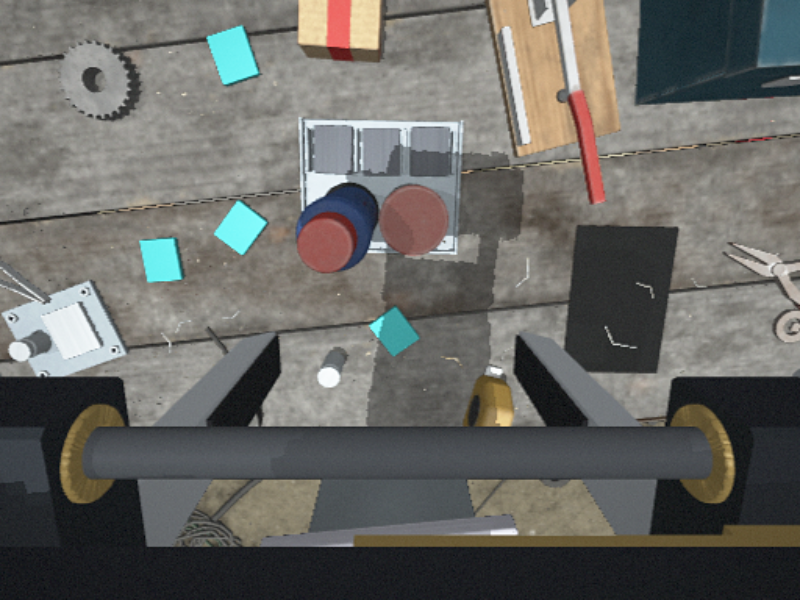

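The wrist view (800 px) shows the can's cap at (326,243), the jar's lid at (414,220), and the plates at (333,150), (381,150) and (431,150). The mat is at (625,300), the clamp lever tip at (597,195), the rest at (67,330) and the spare pillar at (330,372). I'll measure these.

```bash
python3 - <<'E'
from h import *
np.set_printoptions(precision=4,suppress=True)
d=np.load("w1.npz"); c={k:d[k] for k in d}
im=c["img"].astype(int); P=cloud(c)
def mask(box,f):
    x0,y0,x1,y1=[int(v*.64) for v in box]; m=np.zeros(im.shape[:2],np.uint8); s=f(im[y0:y1,x0:x1]); m[y0:y1,x0:x1]=s*255
    m=cv2.morphologyEx(m,cv2.MORPH_CLOSE,np.ones((3,3)))
    return max(cv2.findContours(m,cv2.RETR_EXTERNAL,cv2.CHAIN_APPROX_NONE)[0],key=cv2.contourArea)
red=lambda a:(a[...,0]>a[...,1]*1.4)&(a[...,0]>60)
for n,b,z in [("cap",(280,190,375,285),.207),("lid",(376,170,460,270),.086)]:
    k=mask(b,red); (u,v),r=cv2.minEnclosingCircle(k); e=cv2.fitEllipse(k); print(n,u,v,r,e[0],ray(c,[(u,v),e[0]],z), "depth med",np.median(P[int(v)-4:int(v)+5,int(u)-4:int(u)+5,2]))
tr=np.array([(302,118),(462,121),(457,253)])*.64
print("tray cor",ray(c,tr[:2],.006),ray(c,tr[2:],.016))
k=mask((550,215,690,385),lambda a:a.max(-1)<55); r=cv2.minAreaRect(k); q=cv2.boxPoints(r); W=ray(c,q,.003); print("mat",q/.64,W,W.mean(0))
for n,uv in [("p1",(333,150)),("p2",(381,150)),("p3",(431,150)),("seat",(72,330)),("base",(110,345)),("pil",(22,351)),("spare",(330,376))]:
    u,v=int(uv[0]*.64),int(uv[1]*.64); s=P[v-3:v+4,u-3:u+4,2]; print(n,np.median(s),s.std(),ray(c,(np.array(uv)*.64),np.median(s)))
cv2.imwrite("pics/w1c.png",cv2.resize(c["img"][70:165,185:305,::-1],None,fx=6,fy=6,interpolation=cv2.INTER_CUBIC))
E
```

```text
cap 209.05862426757812 154.4672393798828 19.770877838134766 (208.97825622558594, 154.6802978515625) [[ 0.5369 -0.0139  0.207 ]
 [ 0.5367 -0.0138  0.207 ]] depth med 0.2051523088693622
lid 264.45745849609375 140.62765502929688 22.326658248901367 (264.4678039550781, 140.5161590576172) [[ 0.5351 -0.0697  0.086 ]
 [ 0.5353 -0.0697  0.086 ]] depth med 0.0844231272990007
tray cor [[ 0.6372  0.025   0.006 ]
 [ 0.618  -0.1281  0.006 ]] [[ 0.4923 -0.1121  0.016 ]]
mat [[562.379  367.9574]
 [576.3916 218.4898]
 [676.8756 227.9102]
 [662.863  377.3778]] [[ 0.3517 -0.2184  0.003 ]
 [ 0.5124 -0.237   0.003 ]
 [ 0.4919 -0.3388  0.003 ]
 [ 0.3287 -0.328   0.003 ]] [ 0.4212 -0.2806  0.003 ]
p1 0.018738240021064667 0.0008965318001001939 [[ 0.6037 -0.0022  0.0187]]
p2 0.012931192131399094 0.0009675425280451552 [[ 0.5992 -0.0475  0.0129]]
p3 0.02506095054658658 0.0007729085739342914 [[ 0.5933 -0.0944  0.0251]]
seat 0.011232547785449687 0.0008962803710320392 [[0.4537 0.2974 0.0112]]
base 0.004949423298103328 0.0012881227000367253 [[0.4314 0.2659 0.0049]]
pil 0.03293077620603252 0.0007143105884107832 [[0.4424 0.3376 0.0329]]
spare 0.045050364992415715 0.0007705869109063318 [[0.3866 0.0276 0.0451]]
```

View pics/w1c.png

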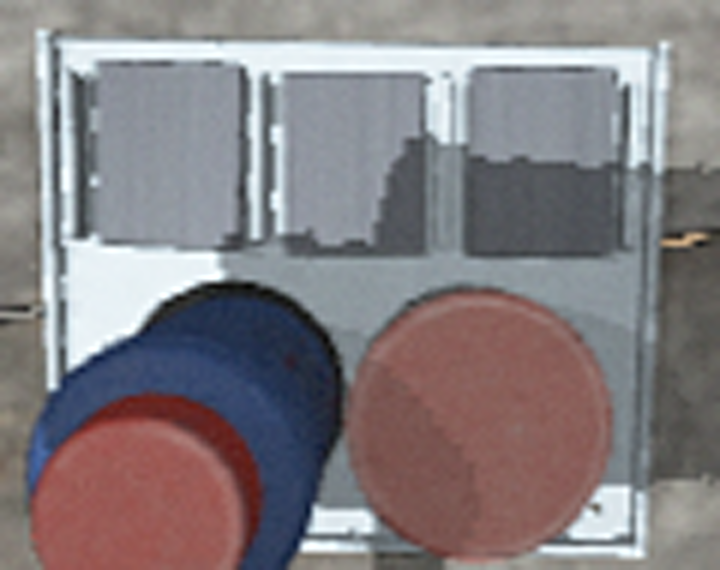

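Only the pillar in the rest measures about 34 mm (stop_low); the spare measures 46. The seat therefore needs 22 mm, which is the 14 plate plus the 8 plate. The plate tops read 19, 13 and 25 mm, so left = 14, middle = 8 and right = 20 (to be left in place). The crop shows all three as dark steel, and the turquoise ones lie outside the tray. Next, the can.

>>> jog_arm(targets=[[9.4, [-4.3, 2.4, 3.3], 0.02], [9.4, [-4.3, 2.4, 3.3], 0.02], [9.4, [-4.3, 2.4, 3.3], 0.02], [9.4, [-4.3, 2.4, 3.3], 0.02]])

```text
time_s: 2.45
ee_pos: [0.537, -0.0117, 0.3054]
eef_rot: [-1.57, -0.0, -1.697]
force: [-0.3, -0.9, -0.6]
grip_width: 0.0936
```

```bash
python3 - <<'E'
from h import *
np.set_printoptions(precision=4,suppress=True)
c=grab("wrist"); print(ctrl.get_obs()["ee_pos"],ctrl.get_obs()["eef_rot"])
a=c["img"].astype(int); print(proj(c,[(.537,-.012,.207)]))
m=((a[...,0]>a[...,1]*1.4)&(a[...,0]>60)).astype(np.uint8)*255
for k in cv2.findContours(m,cv2.RETR_EXTERNAL,cv2.CHAIN_APPROX_NONE)[0]:
    if cv2.contourArea(k)>800: e=cv2.fitEllipse(k); print(cv2.contourArea(k),e,ray(c,e[0],.207),ray(c,e[0],.086))
cv2.imwrite("pics/w2.png",cv2.resize(c["img"][:,:,::-1],(800,600)))
E
```

```text
[ 0.537  -0.0118  0.3057] [-1.5698 -0.0002 -1.697 ]
[[253.9898 195.2071]]
1265.5 ((253.66554260253906, 192.9813690185547), (37.32288360595703, 43.25802230834961), 176.09446716308594) [[ 0.539 -0.012  0.207]] [[ 0.5094 -0.0082  0.086 ]]
1274.0 ((298.830810546875, 168.1678924560547), (38.53938674926758, 42.43279266357422), 37.63853454589844) [[ 0.556  -0.0533  0.207 ]] [[ 0.5343 -0.069   0.086 ]]
817.0 ((412.5777282714844, 114.49799346923828), (12.647428512573242, 101.41497802734375), 168.52877807617188) [[ 0.5888 -0.1509  0.207 ]] [[ 0.5826 -0.2124  0.086 ]]
857.5 ((246.81494140625, 28.263675689697266), (16.25588035583496, 77.86990356445312), 1.7998311519622803) [[ 0.6707 -0.0233  0.207 ]] [[ 0.703  -0.0249  0.086 ]]
```

View pics/w2.png

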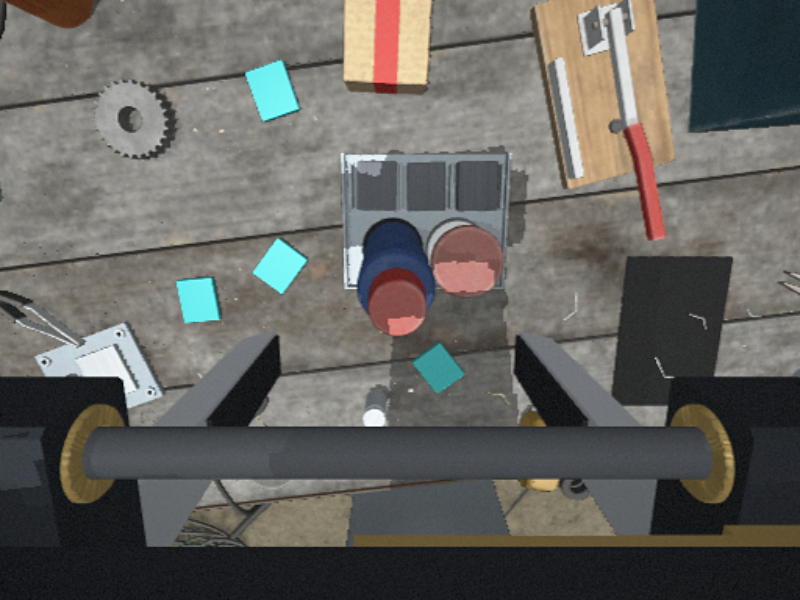

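The cap's top face is at (398,306), right under the jaws. I'll descend 10.5 cm and grip.

>>> jog_arm(targets=[[9.4, [0, 5, 0], 0], [9.4, [0, 10.5, 0], 0], [9.4, [0, 10.5, 0], 0], [2.5, [0, 10.5, 0], 0], [2.5, [0, 10.5, 0], 0], [2.5, [0, 10.5, 0], 0], [2.5, [0, 10.5, 0], 0], [2.5, [0, 10.5, 0], 0], [2.5, [0, 10.5, 0], 0], [2.5, [0, 10.5, 0], 0]], grip_force=30)

```text
time_s: 3.5
ee_pos: [0.5374, -0.0106, 0.2]
eef_rot: [-1.571, 0.0, -1.696]
force: [0.4, -0.2, 0.2]
grip_width: 0.0415
```

>>> jog_arm(targets=[[2.5, [0, 0, 0], 0], [2.5, [0, 0, 0], 0], [2.5, [0, -2, 0], 0], [2.5, [0, -2, 0], 0], [2.5, [0, -2, 0], 0]])

```text
time_s: 4.0
ee_pos: [0.5374, -0.0107, 0.2194]
eef_rot: [-1.571, -0.0, -1.696]
force: [0.7, 0.3, -1.5]
grip_width: 0.0354
```

>>> jog_arm(targets=[[2.5, [0, -4, 0], 0], [2.5, [0, -8, 0], 0], [2.5, [2, -8, -1], 0], [2.5, [5, -8, -2], 0], [2.5, [8, -8, -3.4], 0], [2.5, [11, -8, -4.7], 0], [2.5, [14, -8, -6], 0], [2.5, [17, -8, -7.2], 0], [2.5, [20, -8, -8.5], 0], [2.5, [23, -8, -9.8], 0]])

```text
time_s: 5.0
ee_pos: [0.4105, -0.2276, 0.2988]
eef_rot: [-1.572, 0.0, -1.696]
force: [1.5, -0.4, -2.5]
grip_width: 0.0353
```

>>> jog_arm(targets=[[2.5, [3, 0, -1.3], 0], [2.5, [4.6, 0, -2], 0], [2.5, [5.2, 0, -2.2], 0], [2.5, [5.2, 0, -2.2], 0], [2.5, [5.2, 3, -2.2], 0], [2.5, [5.2, 6, -2.2], 0], [2.5, [5.2, 8, -2.2], 0], [2.5, [5.2, 9, -2.2], 0], [2.5, [5.2, 9, -2.2], 0]])

```text
time_s: 5.9
ee_pos: [0.3833, -0.2746, 0.209]
eef_rot: [-1.572, 0.001, -1.695]
force: [0.8, 0.7, -1.4]
grip_width: 0.0355
```

>>> jog_arm(targets=[[2.5, [0, 0.5, 0], 0], [2.5, [0, 0.9, 0], 0], [2.5, [0, 1.1, 0], 0], [2.5, [0, 1.1, 0], 0]])

```text
time_s: 6.3
ee_pos: [0.3832, -0.2755, 0.1989]
eef_rot: [-1.571, -0.0, -1.696]
force: [0.1, 0.0, -1.8]
grip_width: 0.0355
```

>>> jog_arm(targets=[[2.5, [0, 0.15, 0], 0], [2.5, [0, 0.15, 0], 0], [2.5, [0, 0.15, 0], 0]])

```text
time_s: 6.6
ee_pos: [0.3832, -0.2755, 0.1975]
eef_rot: [-1.571, -0.0, -1.696]
force: [0.1, 1.0, -2.8]
grip_width: 0.0354
```

>>> jog_arm(targets=[[2.5, [0, 0.1, 0], 0], [2.5, [0, 0.1, 0], 0], [5, [0, 0.1, 0], 0], [5, [0, 0.1, 0], 0], [9, [0, 0.1, 0], 0], [9, [0, 0.1, 0], 0], [9, [0, 0.1, 0], 0], [9, [0, 0, 0], 0], [9, [0, -4, 0], 0], [9, [0, -8, 0], 0]])

```text
time_s: 7.6
ee_pos: [0.3828, -0.2752, 0.2781]
eef_rot: [-1.573, 0.001, -1.696]
force: [0.5, 0.2, -0.4]
grip_width: 0.0895
```

```bash
python3 - <<'E'
from h import *
np.set_printoptions(precision=4,suppress=True)
c=grab("wrist"); print(ctrl.get_obs()["ee_pos"],ctrl.get_obs()["grip_width"])
cv2.imwrite("pics/w3.png",cv2.resize(c["img"][:,:,::-1],(800,600)))
E
```

```text
[ 0.3842 -0.2763  0.2852] 0.0896670032684543
```

View pics/w3.png

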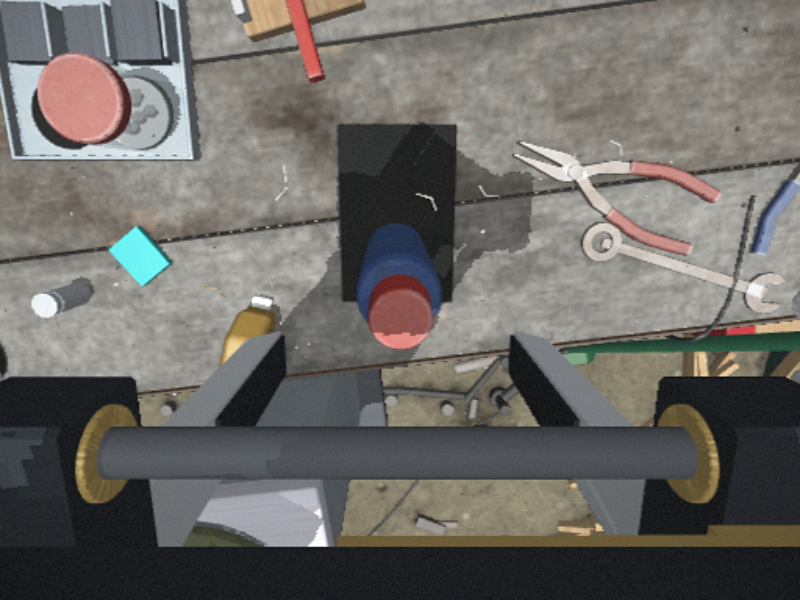

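The can stands upright on the mat, with its cap at (400,312). Next, the jar.

>>> jog_arm(targets=[[9.4, [0, 0, 0], 0], [9.4, [-22.4, 0, 12.4], 0], [9.4, [-22.4, 0, 12.4], 0], [9.4, [-22.4, 0, 12.4], 0], [9.4, [-22.4, 0, 12.4], 0], [9.4, [-22.4, 0, 12.4], 0], [9.4, [-22.4, 0, 12.4], 0], [9.4, [-22.4, 0, 12.4], 0], [9.4, [-22.4, 0, 12.4], 0]])

```text
time_s: 8.55
ee_pos: [0.5335, -0.0695, 0.2768]
eef_rot: [-1.572, -0.0, -1.697]
force: [-0.2, 0.2, -0.2]
grip_width: 0.0937
```

```bash
python3 - <<'E'
from h import *
np.set_printoptions(precision=4,suppress=True)
c=grab("wrist"); print(ctrl.get_obs()["ee_pos"],ctrl.get_obs()["eef_rot"])
a=c["img"].astype(int)
m=((a[...,0]>a[...,1]*1.4)&(a[...,0]>60)).astype(np.uint8)*255; m[230:]=0
for k in cv2.findContours(m,cv2.RETR_EXTERNAL,cv2.CHAIN_APPROX_NONE)[0]:
    if cv2.contourArea(k)>800: e=cv2.fitEllipse(k); print(cv2.contourArea(k),e,ray(c,e[0],.086))
E
```

```text
[ 0.5335 -0.0698  0.2771] [-1.5714 -0.0001 -1.6973]
1463.5 ((253.52581787109375, 174.75376892089844), (42.291358947753906, 44.712554931640625), 28.747514724731445) [[ 0.5346 -0.0694  0.086 ]]
863.0 ((376.7352600097656, 115.8023681640625), (12.206109046936035, 111.81598663330078), 167.67027282714844) [[ 0.584  -0.2154  0.086 ]]
896.0 ((197.85214233398438, 28.77538299560547), (18.577438354492188, 76.18910217285156), 177.53317260742188) [[ 0.6975 -0.0308  0.086 ]]
```

>>> jog_arm(targets=[[9.4, [0, 5, 0.1], 0], [9.4, [0, 10, 0.1], 0], [9.4, [0, 15, 0.1], 0], [9.4, [0, 18, 0.1], 0], [9.4, [0, 20, 0.1], 0], [9.4, [0, 21.2, 0.1], 0], [9.4, [0, 21.2, 0.1], 0], [5.5, [0, 21.2, 0.1], 0], [5.5, [0, 21.2, 0.1], 0], [5.5, [0, 21.2, 0.1], 0]], grip_force=30)

```text
time_s: 9.6
ee_pos: [0.5356, -0.069, 0.0664]
eef_rot: [-1.569, -0.0, -1.696]
force: [0.3, 0.5, -0.2]
grip_width: 0.0734
```

>>> jog_arm(targets=[[5.5, [0, 0, 0], 0], [5.5, [0, 0, 0], 0], [5.5, [0, 0, 0], 0], [5.5, [0, -1, 0], 0], [5.5, [0, -2, 0], 0], [5.5, [0, -2, 0], 0]])

```text
time_s: 10.2
ee_pos: [0.5359, -0.069, 0.0871]
eef_rot: [-1.568, -0.0, -1.696]
force: [0.7, -0.9, -1.3]
grip_width: 0.0595
```

>>> jog_arm(targets=[[5.5, [0, -4, 0], 0], [5.5, [0, -8, 0], 0], [5.5, [0, -10, 0], 0], [5.5, [3, -10, -0.7], 0], [5.5, [6, -10, -1.3], 0], [5.5, [9, -10, -2], 0], [5.5, [12, -10, -2.6], 0], [5.5, [15, -10, -3.3], 0], [5.5, [18, -10, -4], 0], [5.5, [20.5, -10, -4.5], 0]])

```text
time_s: 11.2
ee_pos: [0.4641, -0.268, 0.1854]
eef_rot: [-1.571, -0.0, -1.697]
force: [0.2, -0.7, -0.4]
grip_width: 0.0599
```

>>> jog_arm(targets=[[5.5, [1.5, 0, -0.3], 0], [5.5, [1.9, 0, -0.4], 0], [5.5, [1.9, 0, -0.4], 0], [5.5, [1.9, 4, -0.4], 0], [5.5, [1.9, 8, -0.4], 0], [5.5, [1.9, 10, -0.4], 0], [5.5, [1.9, 11, -0.4], 0], [5.5, [1.9, 11.5, -0.4], 0], [5.5, [1.9, 11.5, -0.4], 0]])

```text
time_s: 12.1
ee_pos: [0.459, -0.2847, 0.0708]
eef_rot: [-1.57, -0.0, -1.695]
force: [0.1, 0.4, -1.1]
grip_width: 0.0597
```

>>> jog_arm(targets=[[5.5, [0, 0.5, 0], 0], [5.5, [0, 0.7, 0], 0], [5.5, [0, 0.7, 0], 0]])

```text
time_s: 12.4
ee_pos: [0.4586, -0.285, 0.0635]
eef_rot: [-1.571, -0.0, -1.696]
force: [-0.0, -0.6, -0.6]
grip_width: 0.0597
```

>>> jog_arm(targets=[[5.5, [0, 0.15, 0], 0], [5.5, [0, 0.15, 0], 0], [7.5, [0, 0.1, 0], 0], [7.5, [0, 0.1, 0], 0], [9.4, [0, 0.1, 0], 0], [9.4, [0, 0.1, 0], 0], [9.4, [0, 0.1, 0], 0], [9.4, [0, -5, 0], 0], [9.4, [0, -10, 0], 0], [9.4, [0, -15, 0], 0]])

```text
time_s: 13.4
ee_pos: [0.4582, -0.2847, 0.2142]
eef_rot: [-1.571, 0.0, -1.696]
force: [-0.2, 0.1, 0.5]
grip_width: 0.0937
```

```bash
python3 - <<'E'
from h import *
np.set_printoptions(precision=4,suppress=True)
c=grab("wrist"); print(ctrl.get_obs()["ee_pos"],ctrl.get_obs()["grip_width"])
cv2.imwrite("pics/w4.png",cv2.resize(c["img"][:,:,::-1],(800,600)))
E
```

```text
[ 0.4603 -0.2862  0.2229] 0.0939191466889184
```

View pics/w4.png

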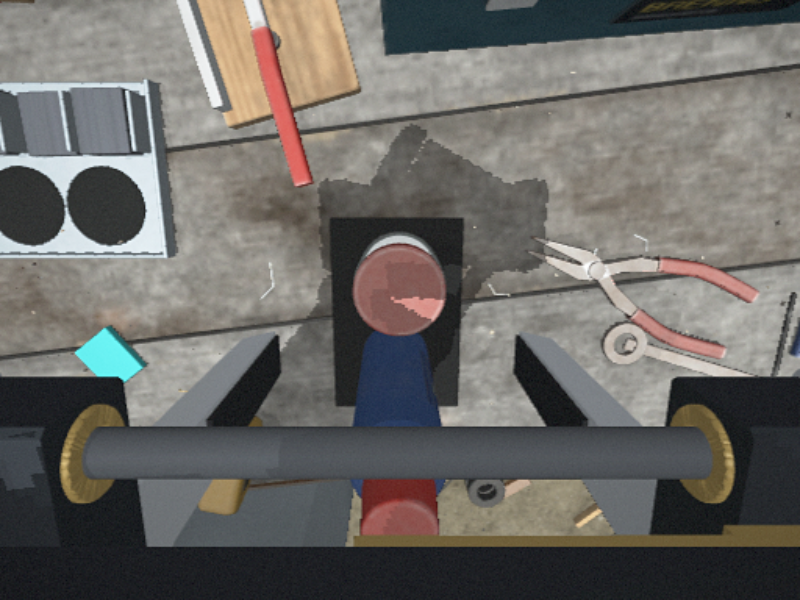

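The jar (400,290) and the can both stand on the mat, and the empty black discs are visible at (25,205) and (107,205). Next I'll go over the tray with the jaws turned along the tray's x.

>>> jog_arm(targets=[[9.4, [0, -6, 0], 0], [9.4, [0, -7, 0], 0], [9.4, [-27.5, -7, 9.6], -0.3], [9.4, [-27.5, -7, 9.6], -0.6], [9.4, [-27.5, -7, 9.6], -0.9], [9.4, [-27.5, -7, 9.6], -1.2], [9.4, [-27.5, -7, 9.6], -1.57], [9.4, [-27.5, -7, 9.6], -1.57], [9.4, [-27.5, -7, 9.6], -1.57], [9.4, [-27.5, -7, 9.6], -1.57]])

```text
time_s: 14.45
ee_pos: [0.5884, -0.0227, 0.2816]
eef_rot: [-1.571, 0.001, -0.488]
force: [0.8, -0.7, -0.3]
grip_width: 0.0938
```

>>> jog_arm(targets=[[9.4, [0, 0, 0], 0]])

```text
time_s: 14.55
ee_pos: [0.5882, -0.0238, 0.2819]
eef_rot: [-1.571, 0.0, -0.493]
force: [-0.3, -0.9, 0.6]
grip_width: 0.0941
```

>>> jog_arm(targets=[[7, [0, 0, 0], -0.37], [7, [0, 0, 0], -0.37], [7, [0, 0, 0], -0.37], [7, [0, 0, 0], -0.37], [7, [0, 0, 0], -0.37]])

```text
time_s: 15.05
ee_pos: [0.5881, -0.0243, 0.2823]
eef_rot: [-1.571, 0.0, -0.131]
force: [0.1, 0.3, -0.1]
grip_width: 0.0701
```

```bash
python3 - <<'E'
from h import *
np.set_printoptions(precision=4,suppress=True)
c=grab("wrist"); print(ctrl.get_obs()["ee_pos"],ctrl.get_obs()["eef_rot"])
cv2.imwrite("pics/w5.png",cv2.resize(c["img"][:,:,::-1],(800,600)))
np.savez("w5.npz",**{k:v for k,v in c.items() if isinstance(v,np.ndarray)})
P=cloud(c)
print(proj(c,[(.604,-.002,.02),(.599,-.0475,.014),(.593,-.094,.026)])/.64)
E
```

```text
[ 0.5881 -0.0243  0.2823] [-1.5708 -0.     -0.1305]
[[411.2064 232.9904]
 [411.7582 282.0938]
 [411.9626 334.5704]]
```

View pics/w5.png

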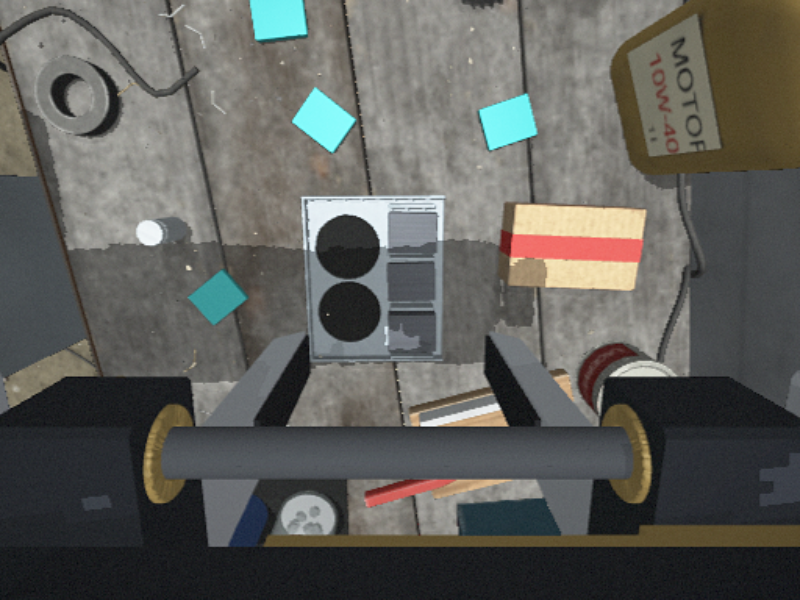

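The plates are at (412,234) for the 14, (412,282) for the 8 and (412,333) for the 20; the empty discs are at (348,247) and (350,312). I'll refine these by mask.

```bash
python3 - <<'E'
from h import *
np.set_printoptions(precision=4,suppress=True)
d=np.load("w5.npz"); c={k:d[k] for k in d}; P=cloud(c); a=c["img"].astype(int); g=a.mean(-1)
x=np.array([np.cos(-.125),np.sin(-.125)]);y=np.array([-x[1],x[0]])
for n,uv,z,h in [("p14",(412,234),.02,None),("p8",(412,282),.014,None),("d_can",(348,247),.006,1),("d_jar",(350,312),.006,1)]:
    u,v=(np.array(uv)*.64).astype(int); w=26 if h else 22
    sub=g[v-w:v+w,u-w:u+w]
    if h: m=(sub<60)
    else:
        m=(sub<125)
    m=m.astype(np.uint8)
    m=cv2.morphologyEx(m,cv2.MORPH_OPEN,np.ones((5,5)))
    cc=cv2.connectedComponents(m)[1]; m=(cc==cc[w,w]).astype(np.uint8)
    k=max(cv2.findContours(m,0,cv2.CHAIN_APPROX_NONE)[0],key=cv2.contourArea)
    r=cv2.minAreaRect(k); q=(cv2.boxPoints(r)+[u-w,v-w]); W=ray(c,q,z)
    print(n,"z",np.median(P[v-4:v+5,u-4:u+5,2]),"ctr",W.mean(0)[:2],"sides",np.linalg.norm(np.diff(W,axis=0),axis=1),"px",r[1],"angle",r[2])
q=np.array([(302,198),(445,196),(442,360),(312,360)])*.64
print(ray(c,q,.016))
E
```

```text
p14 z 0.01911475826589748 ctr [ 0.6031 -0.0015] sides [0.0588 0.0595 0.0607] px (43.0, 43.0) angle 90.0
p8 z 0.013035987102979762 ctr [ 0.5973 -0.0489] sides [0.0443 0.0428 0.0453] px (29.0, 31.0) angle 90.0
d_can z 0.0054213884426490555 ctr [ 0.5445 -0.0081] sides [0.0555 0.0565 0.0572] px (39.0, 39.0) angle 90.0
d_jar z 0.0056012488741686295 ctr [ 0.5356 -0.0695] sides [0.0559 0.0556 0.0575] px (36.0, 38.0) angle 90.0
[[ 0.5124  0.0408  0.016 ]
 [ 0.6376  0.0259  0.016 ]
 [ 0.6182 -0.1263  0.016 ]
 [ 0.495  -0.11    0.016 ]]
```

>>> jog_arm(targets=[[7, [1.2, 0, 2.4], -0.006], [7, [1.2, 5, 2.4], -0.006], [7, [1.2, 10, 2.4], -0.006], [7, [1.2, 15, 2.4], -0.006], [7, [1.2, 19, 2.4], -0.006], [7, [1.2, 22, 2.4], -0.006], [7, [1.2, 24, 2.4], -0.006], [7, [1.2, 24, 2.4], -0.006], [7, [1.2, 24, 2.4], -0.006]])

```text
time_s: 16.0
ee_pos: [0.6034, -0.0018, 0.0431]
eef_rot: [-1.571, -0.0, -0.122]
force: [0.2, -0.5, 0.4]
grip_width: 0.0703
```

```bash
python3 - <<'E'
from h import *
o=ctrl.get_obs(); print(o["ee_pos"],o["eef_rot"])
c=grab("wrist")
cv2.imwrite("pics/w6.png",cv2.resize(c["img"][:,:,::-1],(800,600)))
E
```

```text
[ 0.60336509 -0.00184311  0.04306128] [-1.57078948e+00 -3.89192986e-04 -1.21664925e-01]
```

View pics/w6.png

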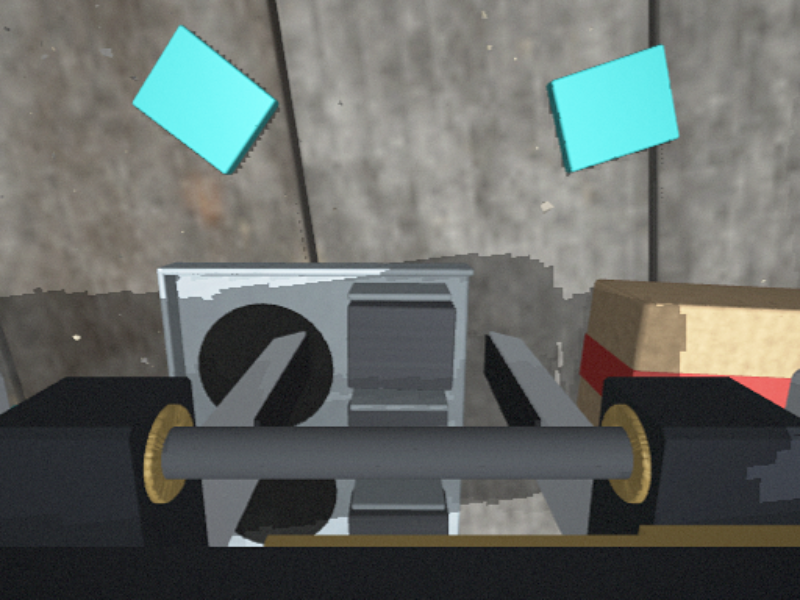

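The plate is centred between the fingers (348..455, against a finger centre of about 400). I'll check its position along y.

```bash
python3 - <<'E'
from h import *
c=grab("wrist"); np.set_printoptions(precision=4,suppress=True)
q=np.array([(349,303),(454,303),(456,390),(348,390)])*.64
W=ray(c,q,.02);print(W,W.mean(0)); g=c["img"].mean(-1); print(g[185:262:1,256].astype(int).tolist())
E
```

```text
[[ 0.5871  0.0202  0.02  ]
 [ 0.6287  0.0151  0.02  ]
 [ 0.6261 -0.0223  0.02  ]
 [ 0.5813 -0.0168  0.02  ]] [ 0.6058 -0.001   0.02  ]
[86, 89, 89, 140, 162, 154, 137, 66, 46, 48, 50, 69, 79, 94, 89, 88, 87, 87, 86, 87, 87, 86, 85, 83, 85, 88, 86, 89, 84, 84, 81, 85, 88, 87, 85, 86, 82, 84, 84, 85, 81, 86, 85, 85, 82, 84, 85, 93, 87, 85, 84, 86, 85, 85, 84, 84, 84, 74, 76, 77, 73, 79, 72, 70, 83, 81, 83, 84, 89, 86, 86, 90, 84, 96, 143, 155, 133]
```

>>> jog_arm(targets=[[7, [0.1, 1, 0.05], 0], [7, [0.1, 1.4, 0.05], 0], [7, [0.1, 1.4, 0.05], 0], [4, [0.1, 1.4, 0.05], 0], [4, [0.1, 1.4, 0.05], 0], [4, [0.1, 1.4, 0.05], 0], [4, [0.1, 1.4, 0.05], 0], [4, [0.1, 1.4, 0.05], 0], [4, [0.1, 1.4, 0.05], 0], [4, [0.1, 1.4, 0.05], 0]], grip_force=35)

```text
time_s: 17.1
ee_pos: [0.6042, -0.0014, 0.0286]
eef_rot: [-1.571, -0.0, -0.12]
force: [0.2, 0.6, 1.5]
grip_width: 0.0437
```

>>> jog_arm(targets=[[4, [0, 0, 0], 0], [4, [0, -0.5, 0], 0], [4, [0, -3, 0], 0], [4, [0, -7, 0], 0], [4, [0, -11, 0], 0], [4, [0, -11, 0], 0], [4, [0, -11, 0], 0]])

```text
time_s: 17.8
ee_pos: [0.6041, -0.0014, 0.1388]
eef_rot: [-1.571, -0.001, -0.12]
force: [-0.1, 1.2, -1.6]
grip_width: 0.0438
```

>>> jog_arm(targets=[[4, [-3, -2, 4], -0.1], [4, [-6, -2, 8], -0.2], [4, [-9, -2, 12.5], -0.3], [4, [-12, -2, 17], -0.39], [4, [-14, -2, 20], -0.39], [4, [-16.1, -2, 22.3], -0.39], [4, [-16.1, -2, 22.3], -0.39], [4, [-16.1, -2, 22.3], -0.39], [4, [-16.1, -2, 22.3], -0.39]])

```text
time_s: 18.7
ee_pos: [0.4712, 0.2384, 0.1576]
eef_rot: [-1.571, 0.001, 0.269]
force: [-0.2, -1.0, -1.1]
grip_width: 0.0432
```

```bash
python3 - <<'E'
from h import *
o=ctrl.get_obs(); print(o["ee_pos"],o["eef_rot"],o["grip_width"])
c=grab("wrist")
cv2.imwrite("pics/w7.png",cv2.resize(c["img"][:,:,::-1],(800,600)))
np.savez("w7.npz",**{k:v for k,v in c.items() if isinstance(v,np.ndarray)})
E
```

```text
[0.47119666 0.23838583 0.15759248] [-1.57112652e+00  1.29914755e-03  2.69134182e-01] 0.04320586448744229
```

View pics/w7.png

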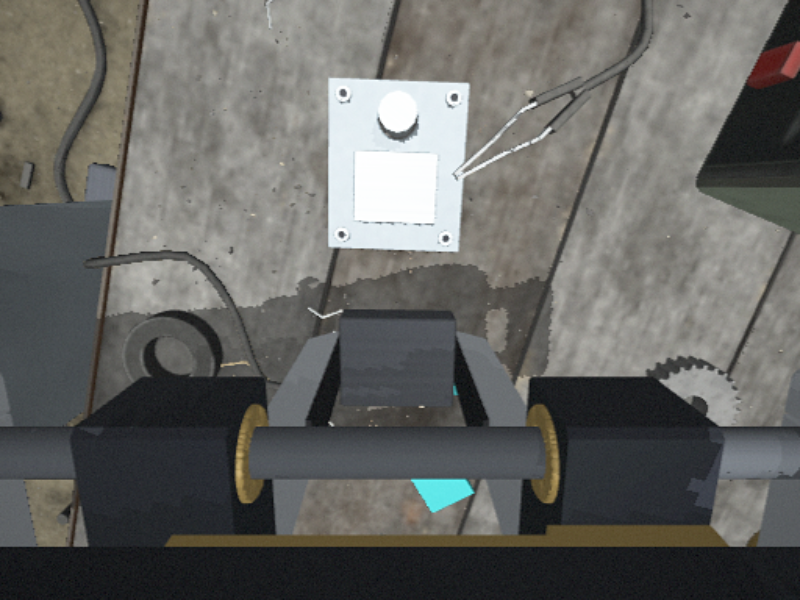

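The plate is held squarely at (340–455, 310–405). The seat corners are (354,151), (438,153), (436,224) and (355,222), with the pillar at (398,112).

```bash
python3 - <<'E'
from h import *
np.set_printoptions(precision=4,suppress=True)
d=np.load("w7.npz"); c={k:d[k] for k in d}; g=c["img"].mean(-1); P=cloud(c)
x0,y0,x1,y1=[int(v*.64) for v in (340,136,452,232)]
m=(g[y0:y1,x0:x1]>235).astype(np.uint8); m=cv2.morphologyEx(m,cv2.MORPH_OPEN,np.ones((5,5)))
k=max(cv2.findContours(m,0,cv2.CHAIN_APPROX_NONE)[0],key=cv2.contourArea)
q=cv2.boxPoints(cv2.minAreaRect(k))+[x0,y0]; 
q2=np.array([(354,151),(438,153),(436,224),(355,222)])*.64
for Q in (q,q2):
    W=ray(c,Q,.012); print(Q/.64,W[:,:2],"c",W.mean(0),"sides",np.linalg.norm(np.diff(W,axis=0),axis=1)); 
    for i in range(4):
        e=W[(i+1)%4]-W[i]; print(np.arctan2(e[1],e[0])%(np.pi/2))
S=ray(c,np.array([(343,93),(454,97),(446,238),(342,234)])*.64,.009); print("screws",S,S.mean(0))
for i,j in [(0,1),(3,2)]: e=S[j]-S[i]; print(np.arctan2(e[1],e[0]),np.linalg.norm(e))
for i,j in [(3,0),(2,1)]: e=S[j]-S[i]; print(np.arctan2(e[1],e[0])-np.pi/2,np.linalg.norm(e))
print("pillar",ray(c,np.array([398,112])*.64,.034),"h",np.median(P[70:74,252:258,2]))
T=np.linalg.inv(c["C"]@np.linalg.inv(c["mount"]))
W=ray(c,np.array([(342,320),(455,320),(452,405),(341,405)])*.64,.149); print("plate in tool",W@T[:3,:3].T+T[:3,3])
print(g[190:265,256].astype(int).tolist())
E
```

```text
[[339.0625 135.9375]
 [450.     135.9375]
 [450.     221.875 ]
 [339.0625 221.875 ]] [[0.4115 0.3206]
 [0.4772 0.3387]
 [0.4923 0.2886]
 [0.424  0.2698]] c [0.4512 0.3044 0.012 ] sides [0.0681 0.0523 0.0709]
0.26876542659277364
0.29479727766499075
0.26897774493298865
0.2409565995758005
[[354. 151.]
 [438. 153.]
 [436. 224.]
 [355. 222.]] [[0.4225 0.3144]
 [0.4729 0.3271]
 [0.4841 0.285 ]
 [0.4338 0.2724]] c [0.4533 0.2997 0.012 ] sides [0.052  0.0436 0.0518]
0.24598518267700345
0.2596090323173825
0.24450878230044282
0.2629045352409958
screws [[0.4074 0.3455 0.009 ]
 [0.4732 0.3613 0.009 ]
 [0.4932 0.2779 0.009 ]
 [0.4274 0.2624 0.009 ]] [0.4503 0.3118 0.009 ]
0.2350342141622695 0.06759339199496517
0.23066458549919547 0.06766167837558897
0.2352708174049467 0.0854989159287495
0.2360584015689211 0.08579461400149893
pillar [[0.4435 0.3405 0.034 ]] h 0.03312514861686491
plate in tool [[-0.0204  0.0086  0.0173]
 [ 0.0214  0.0086  0.0173]
 [ 0.0212  0.0086 -0.0168]
 [-0.0217  0.0086 -0.0168]]
[88, 82, 81, 87, 85, 89, 88, 86, 56, 48, 43, 54, 41, 50, 77, 84, 86, 85, 88, 85, 84, 85, 84, 86, 80, 84, 85, 81, 81, 83, 82, 83, 84, 82, 85, 79, 82, 86, 81, 84, 81, 79, 71, 76, 82, 85, 82, 72, 70, 75, 73, 78, 76, 76, 79, 78, 77, 72, 73, 71, 76, 77, 76, 73, 73, 70, 70, 72, 73, 72, 67, 69, 63, 67, 63]
```

>>> jog_arm(targets=[[4, [-0.1, 0, 3], 0.031], [4, [-0.1, 0, 6.3], 0.031], [4, [-0.1, 3, 6.3], 0.031], [4, [-0.1, 7, 6.3], 0.031], [4, [-0.1, 9.5, 6.3], 0.031], [4, [-0.1, 10.2, 6.3], 0.031], [4, [-0.1, 10.2, 6.3], 0.031], [4, [-0.1, 10.2, 6.3], 0.031]])

```text
time_s: 19.55
ee_pos: [0.4541, 0.2997, 0.0577]
eef_rot: [-1.57, -0.002, 0.238]
force: [0.7, -0.4, 0.2]
grip_width: 0.0434
```

```bash
python3 - <<'E'
from h import *
o=ctrl.get_obs(); print(o["ee_pos"],o["eef_rot"],o["grip_width"])
c=grab("wrist")
cv2.imwrite("pics/w8.png",cv2.resize(c["img"][:,:,::-1],(800,600)))
np.savez("w8.npz",**{k:v for k,v in c.items() if isinstance(v,np.ndarray)})
E
```

```text
[0.45410959 0.29971494 0.05771093] [-1.57030188 -0.00175361  0.23828323] 0.04343025565207801
```

View pics/w8.png

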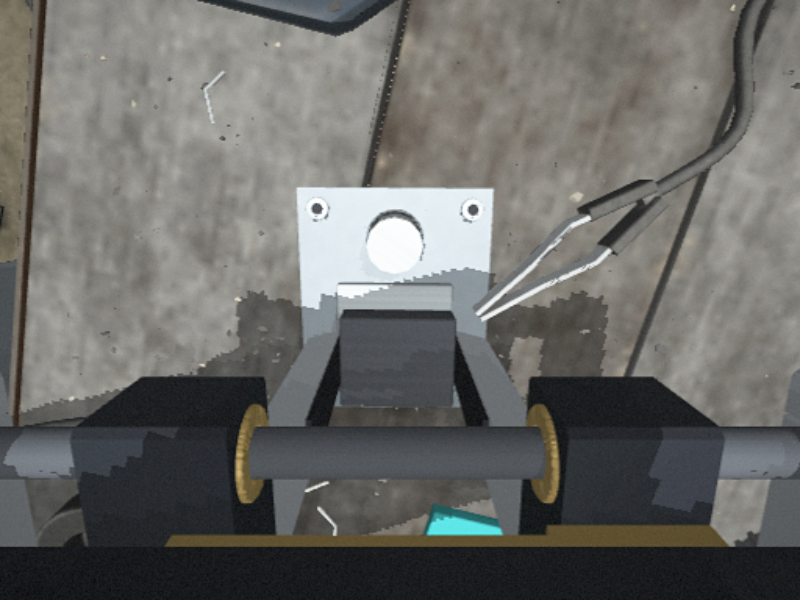

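The seat's far edge runs from (338,284) to (452,285), the pillar top is at (394,245), and the screws are at (317,208) and (473,210).

```bash
python3 - <<'E'
from h import *
np.set_printoptions(precision=4,suppress=True)
d=np.load("w8.npz"); c={k:d[k] for k in d}
T=np.linalg.inv(c["C"]@np.linalg.inv(c["mount"]))
f=lambda uv,z:(ray(c,np.array(uv)*.64,z)@T[:3,:3].T+T[:3,3])*1000
print("edge",f([(338,284),(452,285)],.012)); print("pil",f([(394,245)],.034)); s=f([(317,208),(473,210)],.009);print("scr",s,s.mean(0))
print("plate",f([(341,320),(455,320),(453,405),(342,405)],.0577-.0086))
E
```

```text
edge [[-26.1791  45.6765  23.1411]
 [ 24.3507  45.7649  22.6565]]
pil [[-1.2226 23.7302 43.1696]]
scr [[-34.6936  48.6779  56.1409]
 [ 32.9414  48.7961  55.2643]] [-0.8761 48.737  55.7026]
plate [[-20.7602   8.5831  17.2977]
 [ 21.362    8.6569  17.265 ]
 [ 21.5452   8.6404 -16.851 ]
 [-21.2998   8.5653 -16.8017]]
```

>>> jog_arm(targets=[[4, [-0.12, 0, 0.07], 0.01], [4, [-0.12, 1.2, 0.07], 0.01], [4, [-0.12, 1.9, 0.07], 0.01], [4, [-0.12, 2.1, 0.07], 0.01], [4, [-0.12, 2.2, 0.07], 0.01], [4, [-0.12, 2.2, 0.07], 0.01]])

```text
time_s: 20.2
ee_pos: [0.4517, 0.3001, 0.0345]
eef_rot: [-1.571, 0.0, 0.229]
force: [-3.2, -1.3, 5.2]
grip_width: 0.044
```

>>> jog_arm(targets=[[4, [0, 0.05, 0], 0], [4, [0, 0.1, 0], 0], [4, [0, 0.1, 0], 0]])

```text
time_s: 20.5
ee_pos: [0.4518, 0.3001, 0.0345]
eef_rot: [-1.571, 0.0, 0.229]
force: [-9.4, -4.9, 19.9]
grip_width: 0.0436
```

>>> jog_arm(targets=[[4, [0, -0.2, 0], 0], [4, [0.08, -0.2, 0], 0], [4, [0.08, -0.2, 0], 0], [4, [0.08, -0.05, 0], 0], [4, [0.08, -0.05, 0], 0], [4.8, [0.08, -0.08, 0], 0], [4.8, [0.08, -0.08, 0], 0], [7, [0.08, -0.08, 0], 0], [7, [0.08, -0.08, 0], 0], [7, [0.08, -0.08, 0], 0]])

```text
time_s: 21.5
ee_pos: [0.4526, 0.3003, 0.0341]
eef_rot: [-1.571, 0.0, 0.229]
force: [-0.2, 0.3, 0.2]
grip_width: 0.0675
```

>>> jog_arm(targets=[[7, [0, -3, 0], 0], [7, [0, -8, 0], 0], [7, [0, -13, -3], 0], [7, [0, -13, -6], 0], [7, [0, -13, -6], 0], [7, [0, -13, -6], 0], [7, [0, -13, -6], 0]])

```text
time_s: 22.2
ee_pos: [0.4659, 0.2424, 0.1635]
eef_rot: [-1.571, 0.001, 0.229]
force: [0.2, 1.2, -0.3]
grip_width: 0.0703
```

```bash
python3 - <<'E'
from h import *
o=ctrl.get_obs(); print(o["ee_pos"],o["eef_rot"],o["grip_width"])
c=grab("wrist")
i=c["img"][20:200,160:340,::-1]
cv2.imwrite("pics/w9.png",cv2.resize(i,(600,600),interpolation=cv2.INTER_CUBIC))
np.savez("w9.npz",**{k:v for k,v in c.items() if isinstance(v,np.ndarray)})
E
```

```text
[0.4658533  0.24235973 0.16345004] [-1.57087591e+00  1.21944184e-03  2.29379497e-01] 0.07025564450480001
```

View pics/w9.png

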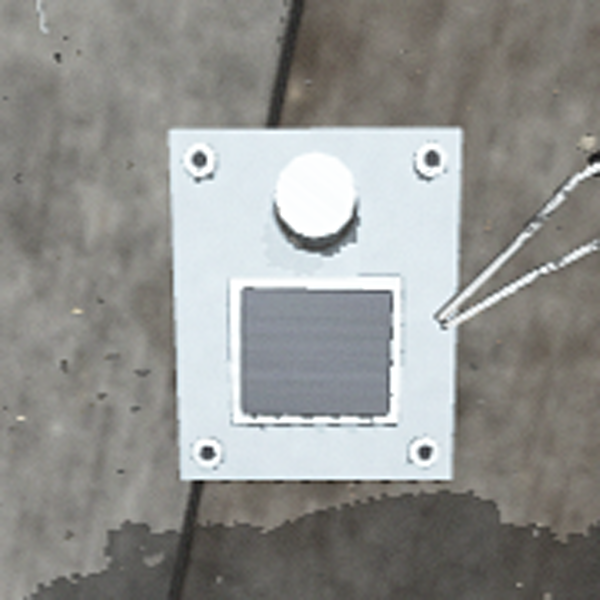

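The plate lies inside the seat's bright border (seat crop 231–402 × 277–426, plate 240–392 × 288–415). I'll work out its offset.

```bash
python3 - <<'E'
from h import *
np.set_printoptions(precision=4,suppress=True)
d=np.load("w9.npz"); c={k:d[k] for k in d}; T=np.linalg.inv(c["C"]@np.linalg.inv(c["mount"])); g=c["img"].mean(-1)
def f(uv,z): return (ray(c,uv,z)@T[:3,:3].T+T[:3,3])[:,[0,2]]*1000
cr=lambda q:np.array(q)*.3+[160,20]-0.35
m=np.zeros(g.shape,np.uint8); m[100:152,225:285]=(g[100:152,225:285]<150); m=cv2.morphologyEx(m,cv2.MORPH_OPEN,np.ones((5,5)))
k=max(cv2.findContours(m,0,cv2.CHAIN_APPROX_NONE)[0],key=cv2.contourArea); r=cv2.minAreaRect(k); W=f(cv2.boxPoints(r),.026)
print("plate",W.mean(0),r, np.linalg.norm(np.diff(W,axis=0),axis=1)); W=f(cr([(241,287),(392,290),(390,417),(240,412)]),.026);print("plate",W,W.mean(0))
S=f(cr([(231,278),(402,277),(398,426),(234,424)]),.012); print("seat",S,S.mean(0))
S=f(cr([(199,160),(432,160),(425,452),(207,452)]),.009); print("screws",S,S.mean(0)); print("pil",f(cr([(316,196)]),.034))
o=c["C"]; print(ctrl.get_obs()["ee_pos"])
E
```

```text
plate [ 0.9308 58.9357] ((255.0, 125.5), (37.0, 44.0), 90.0) [41.692  34.7895 42.8517]
plate [[-20.9022  77.478 ]
 [ 21.9969  76.6431]
 [ 22.0393  40.8138]
 [-21.7866  42.2702]] [ 0.3369 59.3013]
seat [[-24.8037  80.6034]
 [ 25.9474  80.8736]
 [ 25.5902  36.8901]
 [-24.7067  37.5075]] [ 0.5068 58.9686]
screws [[-33.758  113.9365]
 [ 34.3123 113.9076]
 [ 34.4015  28.5516]
 [-33.5167  28.5594]] [ 0.3598 71.2388]
pil [[  0.3779 100.9392]]
[0.4658 0.2425 0.1634]
```

Both agree to within 0.5 mm and the plate is square. Now the 8 mm plate from the middle slot.

>>> jog_arm(targets=[[7, [1, 0, -5], 0.1], [7, [2, 0, -10], 0.2], [7, [3, 0, -15], 0.35], [7, [4, 0, -20], 0.35], [7, [5, 0, -25], 0.35], [7, [6.3, 0, -30], 0.35], [7, [6.3, 0, -31.2], 0.35], [7, [6.3, 0, -31.2], 0.35], [7, [6.3, 0, -31.2], 0.35]])

```text
time_s: 23.15
ee_pos: [0.5981, -0.0465, 0.1635]
eef_rot: [-1.571, 0.001, -0.12]
force: [-1.4, -0.1, -0.5]
grip_width: 0.0705
```

>>> jog_arm(targets=[[7, [0, 5, 0], 0], [7, [0, 9, 0], 0], [7, [0, 11.5, 0], 0], [7, [0, 11.5, 0], 0], [7, [0, 11.5, 0], 0], [7, [0, 11.5, 0], 0]])

```text
time_s: 23.75
ee_pos: [0.5993, -0.047, 0.0512]
eef_rot: [-1.571, -0.003, -0.12]
force: [-0.3, -0.7, -0.4]
grip_width: 0.0701
```

```bash
python3 - <<'E'
from h import *
o=ctrl.get_obs(); print(o["ee_pos"],o["eef_rot"],o["grip_width"])
c=grab("wrist")
cv2.imwrite("pics/w10.png",cv2.resize(c["img"][150:290,170:340,::-1],(729,600),interpolation=cv2.INTER_CUBIC))
np.savez("w10.npz",**{k:v for k,v in c.items() if isinstance(v,np.ndarray)})
E
```

```text
[ 0.59932149 -0.04703129  0.05124894] [-1.570801   -0.00286685 -0.12007146] 0.07010513792778882
```

View pics/w10.png

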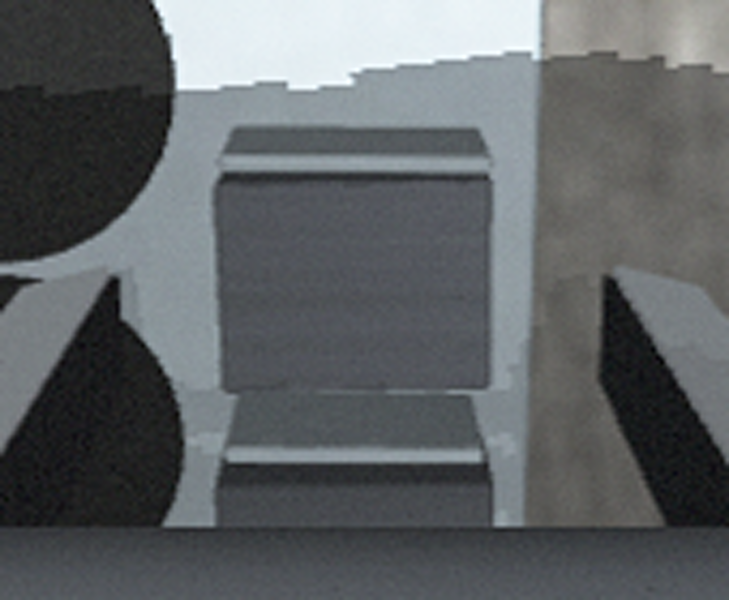

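```bash
python3 - <<'E'
from h import *
np.set_printoptions(precision=2,suppress=True)
d=np.load("w10.npz"); c={k:d[k] for k in d}; T=np.linalg.inv(c["C"]@np.linalg.inv(c["mount"]))
f=lambda q,z:(ray(c,np.array(q)*.2332+[170,150]-.4,z)@T[:3,:3].T+T[:3,3])*1000
W=f([(218,180),(491,180),(490,388),(221,388)],.014);print(W,W.mean(0))
print("rib far edge",f([(218,158),(490,158)],.028),"near rib top",f([(235,393),(478,393),(226,462),(482,462)],.028))
E
```

```text
[[-22.52  37.18  18.14]
 [ 20.06  37.31  18.1 ]
 [ 20.68  37.31 -16.61]
 [-22.92  37.18 -16.54]] [-1.17 37.25  0.77]
rib far edge [[-20.85  23.19  24.8 ]
 [ 18.39  23.3   24.76]] near rib top [[-19.22  23.19 -11.48]
 [ 17.4   23.3  -11.54]
 [-20.84  23.19 -22.75]
 [ 18.24  23.3  -22.82]]
```

>>> jog_arm(targets=[[7, [-0.1, 1.0, 0], 0], [7, [-0.1, 1.8, 0], 0], [7, [-0.1, 1.8, 0], 0], [7, [-0.1, 1.8, 0], 0]])

```text
time_s: 24.2
ee_pos: [0.5973, -0.0476, 0.0309]
eef_rot: [-1.571, 0.001, -0.121]
force: [-0.1, 0.3, -0.6]
grip_width: 0.0699
```

>>> jog_arm(targets=[[7, [0, 0.35, 0], 0], [7, [0, 0.35, 0], 0], [4, [0, 0.35, 0], 0], [4, [0, 0.35, 0], 0], [4, [0, 0.35, 0], 0], [4, [0, 0.35, 0], 0], [4, [0, 0.35, 0], 0], [4, [0, 0.35, 0], 0], [4, [0, 0.35, 0], 0], [4, [0, 0.35, 0], 0]])

```text
time_s: 25.2
ee_pos: [0.5975, -0.0476, 0.0278]
eef_rot: [-1.571, -0.0, -0.121]
force: [-0.1, 0.8, 1.1]
grip_width: 0.0433
```

>>> jog_arm(targets=[[4, [0, 0, 0], 0], [4, [0, -0.5, 0], 0], [4, [0, -4, 0], 0], [4, [0, -8, 0], 0], [4, [0, -12, 0], 0], [4, [0, -12, 0], 0], [4, [0, -12, 0], 0]])

```text
time_s: 25.9
ee_pos: [0.5975, -0.0476, 0.1482]
eef_rot: [-1.571, -0.001, -0.121]
force: [1.4, 0.5, -1.6]
grip_width: 0.0433
```

>>> jog_arm(targets=[[4, [-3, -1, 5], -0.1], [4, [-6, -1, 10], -0.2], [4, [-9, -1, 15], -0.35], [4, [-12, -1, 20], -0.35], [4, [-15, -1, 24], -0.35], [4, [-16.6, -1, 27.2], -0.35], [4, [-16.6, -1, 27.2], -0.35], [4, [-16.6, -1, 27.2], -0.35], [4, [-16.6, -1, 27.2], -0.35], [4, [-16.6, -1, 27.2], -0.35]])

```text
time_s: 26.9
ee_pos: [0.4658, 0.2414, 0.157]
eef_rot: [-1.571, 0.001, 0.228]
force: [-0.6, -0.0, -0.2]
grip_width: 0.0437
```

```bash
python3 - <<'E'
from h import *
o=ctrl.get_obs(); print(o["ee_pos"],o["eef_rot"],o["grip_width"])
c=grab("wrist")
cv2.imwrite("pics/w11.png",cv2.resize(c["img"][20:275,150:350,::-1],(470,600),interpolation=cv2.INTER_CUBIC))
np.savez("w11.npz",**{k:v for k,v in c.items() if isinstance(v,np.ndarray)})
E
```

```text
[0.46579989 0.24137557 0.15703184] [-1.57110321e+00  1.05628603e-03  2.27823282e-01] 0.0436813758030378
```

View pics/w11.png

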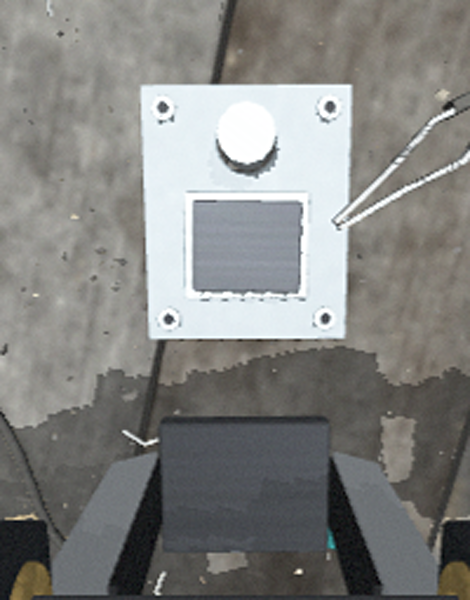

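```bash
python3 - <<'E'
from h import *
np.set_printoptions(precision=2,suppress=True)
d=np.load("w11.npz"); c={k:d[k] for k in d}; T=np.linalg.inv(c["C"]@np.linalg.inv(c["mount"]))
f=lambda q,z:(ray(c,np.array(q)*.4253+[150,20]-.3,z)@T[:3,:3].T+T[:3,3])*1000
for q,z in [([(160,424),(328,424),(329,550),(161,550)],.1432),([(192,200),(303,201),(301,294),(193,291)],.026),([(162,107),(329,107),(325,318),(168,318)],.009)]:
    W=f(q,z);print(W,W.mean(0))
E
```

```text
[[-21.61  13.85  18.72]
 [ 20.76  13.8   18.72]
 [ 21.93  13.81 -15.65]
 [-22.3   13.86 -15.66]] [-0.31 13.83  1.53]
[[-20.99 131.03  78.11]
 [ 22.71 130.98  77.72]
 [ 22.57 131.    41.37]
 [-21.2  131.04  42.58]] [  0.78 131.01  59.94]
[[-33.73 148.03 115.13]
 [ 33.9  147.96 115.1 ]
 [ 34.47 147.99  29.63]
 [-33.44 148.06  29.63]] [  0.3  148.01  72.37]
```

The bottom plate is centred at tool (0.6, 59.8) mm, and the held plate sits about +1.2 mm along z in the jaws. I'll shift by +0.7 and +58.6 mm and lower.

>>> jog_arm(targets=[[4, [0.07, 0, 3], 0], [4, [0.07, 0, 5.86], 0], [4, [0.07, 3, 5.86], 0], [4, [0.07, 7, 5.86], 0], [4, [0.07, 9.5, 5.86], 0], [4, [0.07, 10.4, 5.86], 0], [4, [0.07, 10.4, 5.86], 0], [4, [0.07, 10.4, 5.86], 0], [4, [0.07, 10.4, 5.86], 0]])

```text
time_s: 27.85
ee_pos: [0.4537, 0.2999, 0.0552]
eef_rot: [-1.57, -0.002, 0.229]
force: [-0.3, -1.2, -0.9]
grip_width: 0.044
```

>>> jog_arm(targets=[[4, [0, 0.3, 0], 0], [4, [0, 0.3, 0], 0], [4, [0, 0.3, 0], 0], [4, [0, 0.3, 0], 0]])

```text
time_s: 28.25
ee_pos: [0.4529, 0.2998, 0.0508]
eef_rot: [-1.571, -0.0, 0.229]
force: [-1.2, -0.4, 0.3]
grip_width: 0.0431
```

>>> jog_arm(targets=[[4, [0, 0, -0.05], 0], [4, [0, 0.2, -0.05], 0], [4, [0, 0.25, -0.05], 0], [4, [0, 0.3, -0.05], 0], [4, [0, 0.3, -0.05], 0]])

```text
time_s: 28.75
ee_pos: [0.453, 0.2992, 0.0477]
eef_rot: [-1.571, 0.0, 0.229]
force: [-0.9, 0.0, 1.1]
grip_width: 0.0435
```

Contact is just beginning (z 0.0477, against 0.0478 expected). I'll seat the plate lightly, release and back off to look.

>>> jog_arm(targets=[[4, [0, 0.05, 0], 0], [4, [0, 0.05, 0], 0], [4.8, [0, 0, 0], 0], [4.8, [0, 0, 0], 0], [7, [0, 0, 0], 0], [7, [0, 0, 0], 0], [7, [0, 0, 0], 0], [7, [0, -3, 0], 0], [7, [0, -7, 0], 0], [7, [0, -11, 0], 0]])

```text
time_s: 29.75
ee_pos: [0.4527, 0.299, 0.1588]
eef_rot: [-1.571, 0.001, 0.229]
force: [-0.3, -0.2, 0.9]
grip_width: 0.07
```

>>> jog_arm(targets=[[7, [0, -0.5, -6], 0], [7, [0, -0.5, -6], 0], [7, [0, -0.5, -6], 0], [7, [0, -0.5, -6], 0], [7, [0, -0.5, -6], 0]])

```text
time_s: 30.25
ee_pos: [0.4662, 0.2416, 0.1621]
eef_rot: [-1.571, 0.001, 0.23]
force: [-0.2, -0.2, -0.5]
grip_width: 0.0698
```

```bash
python3 - <<'E'
from h import *
o=ctrl.get_obs(); print(o["ee_pos"],o["eef_rot"],o["grip_width"])
c=grab("wrist")
i=c["img"][20:200,160:340,::-1]
cv2.imwrite("pics/w12.png",cv2.resize(i,(600,600),interpolation=cv2.INTER_CUBIC))
np.savez("w12.npz",**{k:v for k,v in c.items() if isinstance(v,np.ndarray)})
E
```

```text
[0.46625    0.24156712 0.1621094 ] [-1.57078782e+00  9.16119690e-04  2.29756085e-01] 0.06982640913919425
```

View pics/w12.png

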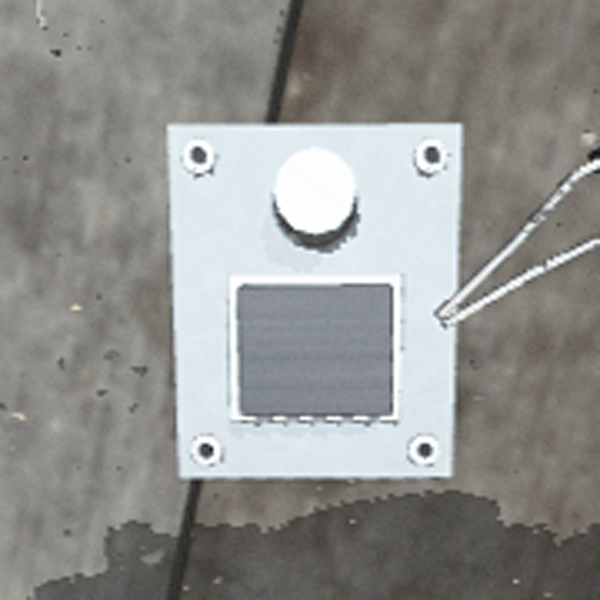

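The stack now covers crop (238–393, 284–416), square to the seat. I'll check its offset and height in numbers, and work out the next move.

```bash
python3 - <<'E'
from h import *
np.set_printoptions(precision=2,suppress=True)
d=np.load("w12.npz"); c={k:d[k] for k in d}; T=np.linalg.inv(c["C"]@np.linalg.inv(c["mount"])); P=cloud(c)
f=lambda q,z:(ray(c,np.array(q)*.3+[160,20]-.35,z)@T[:3,:3].T+T[:3,3])[:,[0,2]]*1000
for n,q,z in [("stack",[(238,284),(393,284),(392,416),(239,413)],.034),("seat",[(230,275),(402,275),(399,422),(231,421)],.012),("screws",[(199,157),(432,157),(425,450),(206,450)],.009)]:
    W=f(q,z);print(n,W,W.mean(0))
z=P[...,2]; b=z[112:138,235:274]; print("stack z",np.median(b)*1000,[np.median(s)*1000 for s in (b[:8],b[-8:],b[:,:10],b[:,-10:])],"pillar",np.median(z[72:84,250:258])*1000)
s=grab("scene"); np.savez("scene1.npz",**{k:v for k,v in s.items() if isinstance(v,np.ndarray)})
E
```

```text
stack [[-21.06  77.91]
 [ 21.55  77.9 ]
 [ 21.9   41.88]
 [-21.4   42.73]] [ 0.25 60.11]
seat [[-24.98  81.39]
 [ 25.82  81.38]
 [ 25.76  38.23]
 [-25.5   38.54]] [ 0.28 59.88]
screws [[-33.59 114.55]
 [ 34.14 114.52]
 [ 34.24  29.33]
 [-33.67  29.34]] [ 0.28 71.94]
stack z 32.98792320348529 [np.float64(33.018135508643574), np.float64(33.018658154031876), np.float64(32.97100597715175), np.float64(32.98351540191788)] pillar 33.01885247798031
```

The stack is level with the pillar (33.0 against 33.0 mm), flat, and centred to about 0.3 mm. I'll now return the jar first, then the can.

>>> jog_arm(targets=[[9.4, [0, -5, 0], 0], [9.4, [-2, -10, -4], 0.15], [9.4, [-3.2, -12, -9], 0.3], [9.4, [-4.5, -12, -14], 0.45], [9.4, [-6, -12, -19], 0.6], [9.4, [-7, -12, -24], 0.75], [9.4, [-8, -12, -29], 0.9], [9.4, [-9, -12, -34], 1.05], [9.4, [-10, -12, -39], 1.2], [9.4, [-11, -12, -43], 1.35]])

```text
time_s: 31.35
ee_pos: [0.457, -0.1869, 0.2826]
eef_rot: [-1.571, 0.0, -1.127]
force: [1.3, 0.5, 0.5]
grip_width: 0.094
```

```bash
cat > go.py <<'E'
from h import *
import sys
x,y,z,yaw=map(float,sys.argv[1:5]); o=ctrl.get_obs(); M=R.from_euler("xyz",o["eef_rot"]).as_matrix()
print(o["ee_pos"],o["eef_rot"],"shift cm",np.round(M.T@(np.array([x,y,z])-o["ee_pos"])*100,2),"turn",round(o["eef_rot"][2]-yaw,3))
E
python3 go.py .4586 -.285 .28 -1.696
```

```text
[ 0.45699363 -0.18685933  0.28263599] [-1.57065187e+00  8.47579341e-06 -1.12652007e+00] shift cm [ 8.93  0.26 -4.07] turn 0.569
```

>>> jog_arm(targets=[[9.4, [5, 0.2, -2.3], 0.14], [9.4, [8.9, 0.2, -4.1], 0.28], [9.4, [8.9, 0.2, -4.1], 0.42], [9.4, [8.9, 0.2, -4.1], 0.57], [9.4, [8.9, 0.2, -4.1], 0.57], [9.4, [8.9, 0.2, -4.1], 0.57], [9.4, [8.9, 0.2, -4.1], 0.57]])

```text
time_s: 32.05
ee_pos: [0.459, -0.2828, 0.2807]
eef_rot: [-1.571, 0.0, -1.687]
force: [-0.7, 1.4, -0.2]
grip_width: 0.0944
```

```bash
python3 go.py .4586 -.285 .063 -1.696; python3 - <<'E'
from h import *
np.set_printoptions(precision=4,suppress=True)
c=grab("wrist"); a=c["img"].astype(int)
m=((a[...,0]>a[...,1]*1.4)&(a[...,0]>60)).astype(np.uint8)*255; m[230:]=0; m[:,:180]=0; m[:,330:]=0
for k in cv2.findContours(m,cv2.RETR_EXTERNAL,cv2.CHAIN_APPROX_NONE)[0]:
    if cv2.contourArea(k)>500: e=cv2.fitEllipse(k); print(cv2.contourArea(k),e,ray(c,e[0],.083))
E
```

```text
[ 0.45903742 -0.28279433  0.2806964 ] [-1.57077764e+00  1.11453710e-05 -1.68665077e+00] shift cm [ 2.200e-01  2.177e+01 -2.000e-02] turn 0.009
1411.0 ((256.2181091308594, 175.58888244628906), (41.34836196899414, 44.244937896728516), 32.04933547973633) [[ 0.4576 -0.2857  0.083 ]]
798.0 ((195.4326171875, 76.64114379882812), (10.37135124206543, 123.89513397216797), 164.91737365722656) [[ 0.5769 -0.2311  0.083 ]]
```

>>> jog_arm(targets=[[9.4, [0.2, 5, -0.05], 0.009], [9.4, [0.2, 10, -0.05], 0.009], [9.4, [0.2, 15, -0.05], 0.009], [9.4, [0.2, 19, -0.05], 0.009], [9.4, [0.2, 21, -0.05], 0.009], [9.4, [0.2, 21.7, -0.05], 0.009], [9.4, [0.2, 21.7, -0.05], 0.009], [5.5, [0.2, 21.7, -0.05], 0.009], [5.5, [0.2, 21.7, -0.05], 0.009], [5.5, [0.2, 21.7, -0.05], 0.009]], grip_force=30)

```text
time_s: 33.1
ee_pos: [0.4585, -0.2854, 0.0648]
eef_rot: [-1.569, -0.001, -1.7]
force: [-0.6, 0.3, 1.0]
grip_width: 0.0736
```

>>> jog_arm(targets=[[5.5, [0, 0, 0], 0], [5.5, [0, 0, 0], 0], [5.5, [0, 0, 0], 0], [5.5, [0, -1, 0], 0], [5.5, [0, -4, 0], 0], [5.5, [0, -8, 0], 0], [5.5, [0, -12, 0], 0], [5.5, [0, -12, 0], 0], [5.5, [0, -12, 0], 0]])

```text
time_s: 34.0
ee_pos: [0.4581, -0.2852, 0.1843]
eef_rot: [-1.57, -0.001, -1.7]
force: [-0.3, -0.4, -1.5]
grip_width: 0.0601
```

```bash
python3 go.py .5356 -.069 .19 -1.696
```

```text
[ 0.45807732 -0.28516416  0.18426767] [-1.56978718e+00 -6.39918679e-04 -1.69994919e+00] shift cm [-22.43  -0.58   4.9 ] turn -0.004
```

>>> jog_arm(targets=[[5.5, [-3, -0.5, 0.7], 0], [5.5, [-6, -0.5, 1.3], 0], [5.5, [-9, -0.5, 2], 0], [5.5, [-12, -0.5, 2.6], 0], [5.5, [-15, -0.5, 3.3], 0], [5.5, [-18, -0.5, 4], 0], [5.5, [-21, -0.5, 4.6], 0], [5.5, [-22.4, -0.5, 4.85], -0.004], [5.5, [-22.4, -0.5, 4.85], -0.004], [5.5, [-22.4, -0.5, 4.85], -0.004]])

```text
time_s: 35.0
ee_pos: [0.5346, -0.0698, 0.188]
eef_rot: [-1.572, -0.0, -1.696]
force: [0.2, -0.0, -0.3]
grip_width: 0.0601
```

>>> jog_arm(targets=[[5.5, [0, 4, 0], 0], [5.5, [0, 8, 0], 0], [5.5, [0, 10.5, 0], 0], [5.5, [0, 11.5, 0], 0], [5.5, [0, 11.7, 0], 0], [5.5, [0, 11.7, 0], 0], [5.5, [0, 11.7, 0], 0]])

```text
time_s: 35.7
ee_pos: [0.5357, -0.0696, 0.0731]
eef_rot: [-1.569, -0.0, -1.696]
force: [-0.6, 0.2, -0.7]
grip_width: 0.0597
```

```bash
python3 go.py .5353 -.0688 .0675 -1.696
```

```text
[ 0.53573523 -0.06961699  0.07310388] [-1.56855589e+00 -1.39811688e-04 -1.69627224e+00] shift cm [-0.08  0.56 -0.05] turn -0.0
```

>>> jog_arm(targets=[[5.5, [-0.05, 0.3, 0], 0], [5.5, [-0.05, 0.4, 0], 0], [5.5, [-0.05, 0.4, 0], 0]])

```text
time_s: 36.0
ee_pos: [0.5351, -0.0687, 0.0678]
eef_rot: [-1.571, 0.0, -1.696]
force: [-0.2, -0.7, -0.9]
grip_width: 0.0598
```

>>> jog_arm(targets=[[5.5, [0, 0.15, 0], 0], [5.5, [0, 0.15, 0], 0], [5.5, [0, 0.15, 0], 0]])

```text
time_s: 36.3
ee_pos: [0.5357, -0.0688, 0.0671]
eef_rot: [-1.569, -0.0, -1.696]
force: [-1.2, -0.0, 7.2]
grip_width: 0.0599
```

>>> jog_arm(targets=[[5.5, [0, -0.1, 0], 0], [7, [0, -0.1, 0], 0], [7, [0, -0.1, 0], 0], [9.4, [0, -0.1, 0], 0], [9.4, [0, -0.1, 0], 0], [9.4, [0, -0.1, 0], 0], [9.4, [0, -0.1, 0], 0], [9.4, [0, -5, 0], 0], [9.4, [0, -10, 0], 0], [9.4, [0, -15, 0], 0]])

```text
time_s: 37.3
ee_pos: [0.5347, -0.0687, 0.218]
eef_rot: [-1.571, 0.0, -1.696]
force: [-0.4, 0.2, -0.8]
grip_width: 0.0942
```

>>> jog_arm(targets=[[9.4, [0, -5, 0], 0], [9.4, [0, -8, 0], 0], [9.4, [0, -8, 0], 0]])

```text
time_s: 37.6
ee_pos: [0.5361, -0.0689, 0.3008]
eef_rot: [-1.563, -0.001, -1.696]
force: [0.3, 0.2, -0.2]
grip_width: 0.0945
```

```bash
python3 go.py .3832 -.2755 .295 -1.696; python3 - <<'E'
from h import *
np.set_printoptions(precision=4,suppress=True)
c=grab("wrist"); a=c["img"].astype(int)
m=((a[...,0]>a[...,1]*1.4)&(a[...,0]>60)).astype(np.uint8)*255; m[230:]=0; m[:,:180]=0; m[:,330:]=0
for k in cv2.findContours(m,cv2.RETR_EXTERNAL,cv2.CHAIN_APPROX_NONE)[0]:
    if cv2.contourArea(k)>500: e=cv2.fitEllipse(k); print(cv2.contourArea(k),e,ray(c,e[0],.086))
E
```

```text
[ 0.53606251 -0.06892183  0.30076125] [-1.56338575e+00 -5.31447047e-04 -1.69594307e+00] shift cm [ 22.4    0.49 -12.59] turn 0.0
1277.0 ((253.89137268066406, 174.55130004882812), (39.57473373413086, 41.56168746948242), 30.746789932250977) [[ 0.5347 -0.0691  0.086 ]]
948.5 ((202.25123596191406, 32.397029876708984), (17.084516525268555, 87.79986572265625), 179.17320251464844) [[ 0.7046 -0.0314  0.086 ]]
```

The jar is back at (0.535, -0.069), against (0.535, -0.069) originally. Now the can.

>>> jog_arm(targets=[[9.4, [4.4, 0, -2.5], 0], [9.4, [8.8, 0, -5], 0], [9.4, [13, 0, -7.3], 0], [9.4, [17, 0, -9.6], 0], [9.4, [21, 0, -11.8], 0], [9.4, [22.4, 0, -12.6], 0], [9.4, [22.4, 0, -12.6], 0], [9.4, [22.4, 0, -12.6], 0], [9.4, [22.4, 0, -12.6], 0]])

```text
time_s: 38.55
ee_pos: [0.3826, -0.2744, 0.2956]
eef_rot: [-1.572, 0.001, -1.695]
force: [0.0, 0.1, -0.1]
grip_width: 0.0942
```

```bash
python3 go.py .3832 -.2755 .1968 -1.696
```

```text
[ 0.38264849 -0.27440401  0.29556576] [-1.57154605e+00  6.77130638e-04 -1.69486299e+00] shift cm [0.11 9.88 0.08] turn 0.001
```

>>> jog_arm(targets=[[9.4, [0.1, 4, 0.05], 0], [9.4, [0.1, 8, 0.05], 0], [9.4, [0.1, 9.8, 0.05], 0], [9.4, [0.1, 9.8, 0.05], 0], [2.5, [0.1, 9.8, 0.05], 0], [2.5, [0.1, 9.8, 0.05], 0], [2.5, [0.1, 9.8, 0.05], 0], [2.5, [0.1, 9.8, 0.05], 0], [2.5, [0.1, 9.8, 0.05], 0], [2.5, [0.1, 9.8, 0.05], 0]], grip_force=30)

```text
time_s: 39.55
ee_pos: [0.3825, -0.2764, 0.1984]
eef_rot: [-1.571, -0.0, -1.696]
force: [-0.9, -0.3, 0.5]
grip_width: 0.0493
```

>>> jog_arm(targets=[[2.5, [0, 0, 0], 0], [2.5, [0, 0, 0], 0], [2.5, [0, 0, 0], 0], [2.5, [0, -1, 0], 0], [2.5, [0, -4, 0], 0], [2.5, [0, -8, 0], 0], [2.5, [0, -10.8, 0], 0], [2.5, [0, -10.8, 0], 0], [2.5, [0, -10.8, 0], 0]])

```text
time_s: 40.45
ee_pos: [0.3823, -0.2763, 0.3059]
eef_rot: [-1.571, -0.0, -1.696]
force: [0.0, 0.6, -2.7]
grip_width: 0.0354
```

```bash
python3 go.py .5374 -.0107 .305 -1.696
```

```text
[ 0.38234044 -0.27626855  0.30585594] [-1.57090893e+00 -2.11272836e-05 -1.69608158e+00] shift cm [-28.29   0.08  12.07] turn -0.0
```

>>> jog_arm(targets=[[2.5, [-3, 0, 1.3], 0], [2.5, [-6, 0, 2.6], 0], [2.5, [-9, 0, 3.8], 0], [2.5, [-12, 0, 5.1], 0], [2.5, [-15, 0, 6.4], 0], [2.5, [-18, 0, 7.6], 0], [2.5, [-21, 0, 8.9], 0], [2.5, [-24, 0, 10.2], 0], [2.5, [-26.5, 0, 11.2], 0], [2.5, [-28.3, 0, 12], 0]])

```text
time_s: 41.45
ee_pos: [0.537, -0.0089, 0.3041]
eef_rot: [-1.574, -0.0, -1.695]
force: [-0.8, 0.2, -2.1]
grip_width: 0.0354
```

>>> jog_arm(targets=[[2.5, [0, 0, 0], 0], [2.5, [0, 0, 0], 0], [2.5, [0, 0, 0], 0]])

```text
time_s: 41.75
ee_pos: [0.5364, -0.0112, 0.3055]
eef_rot: [-1.572, -0.0, -1.697]
force: [-0.0, -0.2, -3.0]
grip_width: 0.0357
```

```bash
python3 go.py .5367 -.0107 .21 -1.696
```

```text
[ 0.5364394  -0.01123732  0.30549823] [-1.57200913e+00 -2.28164928e-04 -1.69669554e+00] shift cm [-0.06  9.55  0.03] turn -0.001
```

```bash
python3 - <<'E'
from h import *
np.set_printoptions(precision=1,suppress=True)
for n in ("scene","top"):
    d=np.load(n+"0.npz"); c={k:d[k] for k in d}; c["C"]=np.linalg.inv(c["world_to_cam"]); a=c["img"].astype(int)
    m=((a[...,2]>a[...,0]*1.5)&(a[...,2]>a[...,1]*1.25)).astype(np.uint8)
    for p in [(.537,-.0115),(.543,-.008)]:
        f=proj(c,[(p[0],p[1],z) for z in (.006,.05,.1,.15,.177,.207)]); print(n,p,f.tolist() if 0 else f.ravel())
    if n=="scene":
        f=proj(c,[(.54,-.01,.02)])[0]
        for v in range(160,226,6):
            w=np.where(m[v,235:290])[0]+235
            if len(w): print(v,w.min(),w.max(),(w.min()+w.max())/2,end=' | ')
    print()
cv2.imwrite("pics/s0.png",cv2.resize(np.load("scene0.npz")["img"][140:230,220:310,::-1],(600,600),interpolation=cv2.INTER_CUBIC))
E
```

```text
scene (0.537, -0.0115) [262.1 213.1 262.3 200.8 262.4 186.1 262.6 170.7 262.7 162.  262.8 152.1]
scene (0.543, -0.008) [259.9 212.5 260.  200.2 260.1 185.6 260.2 170.1 260.2 161.5 260.3 151.5]
166 254 272 263.0 | 172 254 272 263.0 | 178 253 271 262.0 | 184 253 270 261.5 | 190 253 269 261.0 | 196 252 269 260.5 | 202 252 268 260.0 | 208 252 269 260.5 | 214 252 267 259.5 | 
top (0.537, -0.0115) [271.6 189.8 271.8 188.9 272.  187.9 272.2 186.7 272.3 186.1 272.4 185.3]
top (0.543, -0.008) [270.6 188.  270.8 187.1 270.9 186.  271.1 184.8 271.2 184.1 271.3 183.3]
```

```bash
python3 - <<'E'
from h import *
from scipy.optimize import least_squares
np.set_printoptions(precision=4,suppress=True)
def cyl(c,ctr,r0,bands):
    P=cloud(c).reshape(-1,3); P=P[np.isfinite(P).all(1)]
    for a,b,r in bands:
        s=P[(P[:,2]>a)&(P[:,2]<b)&(np.hypot(P[:,0]-ctr[0],P[:,1]-ctr[1])<r+.012)]
        if len(s)<20: print(a,b,len(s));continue
        f=least_squares(lambda q:np.hypot(s[:,0]-q[0],s[:,1]-q[1])-r,ctr,loss="soft_l1",f_scale=.001); print(a,b,len(s),f.x,"rms",np.sqrt(np.mean(f.fun**2)))
d=np.load("scene0.npz"); c={k:d[k] for k in d}; c["C"]=np.linalg.inv(c["world_to_cam"])
cyl(c,(.54,-.01),.0265,[(.03,.07,.0265),(.07,.11,.0265),(.11,.15,.0265),(.180,.2,.018)])
print("now"); c=grab("scene"); cyl(c,(.537,-.011),.0265,[(.125,.165,.0265),(.165,.205,.0265),(.205,.25,.0265)])
E
```

```text
0.03 0.07 258 [ 0.5413 -0.0113] rms 0.003158906297302964
0.07 0.11 248 [ 0.5398 -0.0113] rms 0.0026599284385703512
0.11 0.15 240 [ 0.5386 -0.012 ] rms 0.0013040147275878143
0.18 0.2 92 [ 0.5364 -0.014 ] rms 0.001223515587804703
now
0.125 0.165 237 [ 0.5413 -0.01  ] rms 0.0013034740304310559
0.165 0.205 268 [ 0.5397 -0.0104] rms 0.001356911223687857
0.205 0.25 313 [ 0.5379 -0.0106] rms 0.0013231691828569504
```

Initial and present fits of the can agree within about 1 mm, so I'll lower it at the original grasp pose.

>>> jog_arm(targets=[[2.5, [-0.05, 3, 0], 0], [2.5, [-0.05, 6, 0], 0], [2.5, [-0.05, 8, 0], 0], [2.5, [-0.05, 9.3, 0], 0], [2.5, [-0.05, 9.8, 0], 0], [2.5, [-0.05, 9.8, 0], 0], [2.5, [-0.05, 9.8, 0], 0]])

```text
time_s: 42.5
ee_pos: [0.5373, -0.0102, 0.2092]
eef_rot: [-1.569, 0.0, -1.696]
force: [0.1, 0.2, -1.3]
grip_width: 0.0359
```

```bash
python3 go.py .5367 -.0107 .2012 -1.696
```

```text
[ 0.5373247  -0.01017574  0.20919453] [-1.56929734e+00  5.55308337e-05 -1.69617128e+00] shift cm [ 0.06  0.8  -0.06] turn -0.0
```

>>> jog_arm(targets=[[2.5, [0.03, 0.4, -0.03], 0], [2.5, [0.03, 0.6, -0.03], 0], [2.5, [0.03, 0.7, -0.03], 0], [2.5, [0.03, 0.7, -0.03], 0]])

```text
time_s: 42.9
ee_pos: [0.5367, -0.0103, 0.2013]
eef_rot: [-1.57, -0.0, -1.696]
force: [-0.0, -0.3, -0.6]
grip_width: 0.0353
```

>>> jog_arm(targets=[[2.5, [0, 0.1, 0], 0], [2.5, [0, 0.1, 0], 0]])

```text
time_s: 43.1
ee_pos: [0.5371, -0.0104, 0.2013]
eef_rot: [-1.569, 0.0, -1.696]
force: [-1.1, -0.4, 8.0]
grip_width: 0.0356
```

Contact. I'll release gently and rise clear.

>>> jog_arm(targets=[[2.5, [0, -0.1, 0], 0], [4.5, [0, -0.1, 0], 0], [4.5, [0, -0.1, 0], 0], [4.5, [0, -0.1, 0], 0], [9.4, [0, -0.1, 0], 0], [9.4, [0, -0.1, 0], 0], [9.4, [0, -0.1, 0], 0], [9.4, [0, -0.1, 0], 0], [9.4, [0, -5, 0], 0], [9.4, [0, -10, 0], 0]])

```text
time_s: 44.1
ee_pos: [0.536, -0.0102, 0.3007]
eef_rot: [-1.574, -0.0, -1.696]
force: [0.1, 0.9, 0.4]
grip_width: 0.0896
```

>>> jog_arm(targets=[[9.4, [0, -4, 0], 0], [9.4, [4, -4, -4], 0], [9.4, [4, -4, -4], 0], [9.4, [4, -4, -4], 0], [9.4, [4, -4, -4], 0]])

```text
time_s: 44.6
ee_pos: [0.4923, -0.0447, 0.3399]
eef_rot: [-1.571, 0.0, -1.696]
force: [0.6, 0.2, 0.4]
grip_width: 0.0941
```

```bash
python3 - <<'E'
from h import *
from scipy.optimize import least_squares
np.set_printoptions(precision=4,suppress=True)
c=grab("wrist"); o=ctrl.get_obs(); print(o["ee_pos"],o["grip_width"],o["time_s"])
cv2.imwrite("pics/fin.png",cv2.resize(c["img"][:,:,::-1],(800,600)))
a=c["img"].astype(int); m=((a[...,0]>a[...,1]*1.4)&(a[...,0]>60)).astype(np.uint8)*255; m[230:]=0
for k in cv2.findContours(m,cv2.RETR_EXTERNAL,cv2.CHAIN_APPROX_NONE)[0]:
    if cv2.contourArea(k)>800: e=cv2.fitEllipse(k); print(e[0],ray(c,e[0],.207),ray(c,e[0],.086))
d=np.load("scene0.npz"); s0={k:d[k] for k in d}; s0["C"]=np.linalg.inv(s0["world_to_cam"]); s1=grab("scene")
for s in (s0,s1):
    P=cloud(s).reshape(-1,3)
    for z0,z1,r in [(.03,.07,.0265),(.07,.11,.0265),(.11,.15,.0265),(.18,.2,.018)]:
        q=P[(P[:,2]>z0)&(P[:,2]<z1)&(np.hypot(P[:,0]-.54,P[:,1]+.01)<r+.012)]
        print(least_squares(lambda t:np.hypot(q[:,0]-t[0],q[:,1]-t[1])-r,(.54,-.01),loss="soft_l1",f_scale=.001).x,len(q),end=" ")
    print()
E
```

```text
[ 0.4924 -0.0446  0.3397] 0.09404301728251527 44.65
(215.10316467285156, 146.61410522460938) [[ 0.5359 -0.0128  0.207 ]] [[0.527  0.0038 0.086 ]]
(267.7132873535156, 134.01260375976562) [[ 0.5414 -0.0643  0.207 ]] [[ 0.5348 -0.069   0.086 ]]
[ 0.5413 -0.0113] 258 [ 0.5398 -0.0113] 248 [ 0.5386 -0.012 ] 240 [ 0.5364 -0.014 ] 92 
[ 0.5406 -0.0107] 261 [ 0.5394 -0.0104] 251 [ 0.5379 -0.0102] 239 [ 0.5357 -0.0115] 88
```

View pics/fin.png

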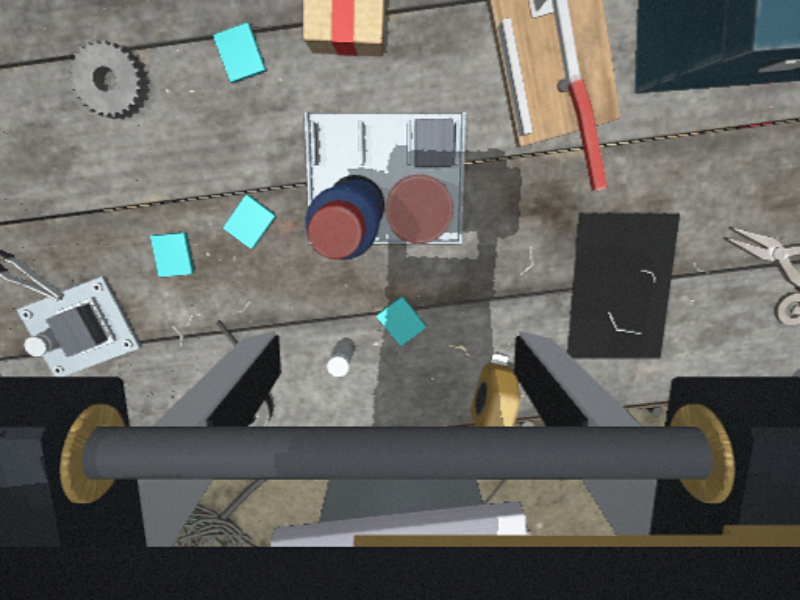

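The final view shows the can (335,229) and the jar (419,208) standing in the tray, the third plate at (435,142) in its slot, the stack on the rest at (75,330) and the mat empty. I'm handing in.

```bash
python3 -c "
from station import ctrl
print(ctrl.hand_in())"
```

```text
the job is handed in; nothing more can be done
None
```

The job is done and handed in at about 45 s on the robot's clock. The pillar in the rest is the low one (34 mm), so I laid the 14 mm plate on the seat and the 8 mm plate on top of it. Before that I moved the can and the jar to the mat, and afterwards I stood each back in the tray.

- **Stack:** it measures level with the pillar (33.0 mm against 33.0 mm by depth camera), flat, square, and within about 0.3 mm of the seat's centre.
- **Can and jar:** the jar is within about 0.5 mm of where it stood and the can within about 1–2.5 mm. Both are upright.
- **Third plate:** the 20 mm plate looked untouched in its slot in the final view.

**One reading disagreed:** the cameras show the can's top about 5 mm nearer the robot than its foot. The lean was the same before and after the job, so I took it as a calibration effect and returned the can to its original grip position. The same readings put the gap between can and jar at about 1 mm, against the stated 5 mm, both at the start and at the end.

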